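Load the sample cabinet and latch its door

TASK

Put the flat tin from the table into the empty cavity of the pulled-out white tray, beside the tin already there, and then lay the loose perforated upper tray over both, down on its seat. Slide the loaded tray fully home into the cabinet, then push the cabinet's door shut until its sprung latch snaps in behind the strike, and leave the jar and cup where they are.

Things in the scene. Friction and masses are not known exactly. Their poses are not given: they have to be found in the camera images.
- cabinet: Fixed open stainless frame, 250 mm deep (x), 360 wide (y), 225 high. Origin: on the table, middle of the front opening; x points into the cabinet, y to the left seen from the front, z up. In this frame the tray's centre line is at y = -45 mm and the front posts stand beside the opening at y = -153 to -177 and +158 to +182 mm. A grey box fills the inside left of the tray.
- hood_edge (a point): Middle of the lower front edge of the hood, a 10 mm thick strip over the whole width, underside 215 mm above the table; in the cabinet's frame it covers x = -36 to +84 mm, so it juts 20 mm past the shut door's outer face. Under it, to push tray and door home, the tool must lean back about 30 to 45 degrees, the gripper's body further out than the fingertips.
- tray (a joint): Slide of the white tray, m: 0 = fully home, grows as it is pulled out along the cabinet's -x, limit 0.235; starts at 0.22, in front of the hood. Moves with about 2 N, stays where left. Outside 158 mm long (x), 156 wide (y); walls 4 mm thick, 80 high; underside 20 mm above the table. When home its front face is 12 mm inside the shut door's inner face.
- tray_front (a point): Point on the outer face of the tray's front wall, middle of its width, 65 mm above the table; moves with the tray, axes as the cabinet's. The place to push the tray home.
- cavity_left (a point): Centre of the floor of the tray's left (+y) cavity, 24 mm above the table; axes as the cabinet's. The cavity is 130 mm (x) by 72 mm (y); an 18 mm high, 4 mm thick rib parts it from the other; at its x ends stand steps 62 mm above the cavity floor. A tin sits with its length along x.
- cavity_right (a point): The same for the right (-y) cavity, 76 mm from the left one: empty at the start.
- seat (a point): Centre of the upper tray's seat, level with the tops of the two steps, 86 mm above the table; axes as the cabinet's. The tray's walls rise 14 mm above it round an opening of 150 mm (x) by 148 mm (y). The upper tray's origin comes here, its edges parallel with the tray's (any quarter turn).
- tin_a: The tin on the table: flat closed tin of dark steel, about 0.25 kg, 120 mm long (x), 64 wide (y), body 34 high, with a fixed grip rib on the lid: 70 mm along x, 14 thick (y), 24 high (top at 58 mm), centred. Origin: centre of its underside, z up. Alike after a half turn.
- tin_b: A second tin, the same, already lying in the left cavity of the tray.
- upper_tray: Loose shallow perforated white tray, 0.2 kg, 138 mm (x) by 136 mm (y), plate 5 mm thick with a rim to 17 mm, and a central upright grip rib 80 mm along x, 14 thick (y), from the plate up to 33 mm. Origin: centre of its underside, z up.
- door (a joint): Hinge of the steel-framed door with clear pane, rad: 0 = shut, grows as it opens towards the cabinet's -x; starts 1.3 to 1.7. Hinged at the left of the opening; 278 mm from hinge to free edge, 16 mm thick, 20 to 180 mm above the table, 0.9 kg; stays where left (0.08 N m). The last 25 mm of the free edge's travel need up to about 7 N, as the latch rides over the strike.
- door_hinge (a point): Point on the hinge axis, 75 mm above the table, in the cabinet's frame at x = -8, y = 150 mm. Its axes turn with the door (with the door shut they are the cabinet's): the door runs along its -y, the door's outer face looks to its -x and lies 8 mm from the axis.
- door_push (a point): Point on the door's outer face, 225 mm from the hinge, 75 mm above the table; moves with the door, axes as door_hinge. A good place to push.
- latch (a joint): Bevelled sprung bolt at the door's free edge, 100 mm above the table, m: 0 = sprung fully out (14 mm past the edge), grows as it is pressed in (2 N, rising to 3.6 N at 8 mm). Riding over the strike presses it in some 7 mm; it springs back to 0 behind the strike, when the door is nearly at 0.
- strike_mid (a point): Middle of the strike: a fixed upright steel pin 8 mm thick, 78 to 122 mm above the table, at x = -20, y = -141 mm in the cabinet's frame, beside the shut door's free edge.
- jar: Bystander: amber glass jar with dark cap, 70 mm across, 110 mm high. Origin: centre of its underside.
- cup: Bystander: white tasting cup, 80 mm across, 60 mm high. Origin: centre of its underside.
Mind the look-alikes: they are no part of the job. Leave any purple look-alike of the tin_a alone.

How it is judged:
By the outcome, as a careful person would: the job done as asked, in the order asked, and still so for the second after the job is handed in, with the robot touching nothing.
It also fails if it takes over 72 s, if anything falls off the work surface, if the arm or the gripper's body presses on something with over 40 N, if the wrist force passes 120 N, or if a joint passes its speed limit or range.

ROBOT

A 6-joint arm with a two-finger parallel gripper is mounted at the origin on the work surface. World frame = base frame: x ahead of the robot, y to its left, z up, the work surface at z = 0. Lengths are in mm, angles in rad, forces in N, time in s.
With the tool pointing down it reaches from about 325 to 900 mm from the base axis. Payload 3.5 kg.
Tool frame: the origin (TCP) lies on the mounting face of the last link; the fingertips stand 173 mm ahead of it and the grasp point (between the pads) lies 155 mm ahead of it; z points along the fingers, y is the direction in which the jaws open and shut (so a half turn about z gives the same grasp; the last joint's range is limited). The gripper opens to 85 mm and grips with 20 to 120 N. Pads are 22 mm wide; open, the fingers measure 114 mm over their backs; the gripper's body (76 mm by 85 mm) begins 54 mm behind the grasp point. The pads swing forward as they close: fully open they stand 13 mm farther back than shut.
Start: joints at [1.128, 0.276, -0.026, 1.268, 0, 1.467], TCP at [208.318, 589.259, 404.713] pointing down, gripper open.
Joint ranges: [-3.12, 3.12], [-0.85, 1.88], [-1.08, 1.24], [-1.95, 2.15], [-1.57, 1.53], [-3.14, 3.14]. Speed limits (rad/s): [2.57, 2.57, 3.14, 3.14, 3.14, 3.14].

INTERFACE

Orientations are given as a 3x3 rotation matrix whose columns are the frame's x, y, z axes.
In Python, from workcell import telemetry, cams, workorder gives the robot as it stands. The module is installed in compiled form; this text tells all that it offers.
- The arm moves only by the tool send_rows, never from a script. Its argument "rows" is a list of rows, each an object with "dp": the shift along the tool's x, y, z in cm, a list of three; "rotation": the turn, a rotation vector about the tool's x, y, z in units of 6 degrees (1.0 is 6 degrees), a list of three; "grip": the finger opening in cm, from 0 to 8.54. A call has 1 to 8 rows; each row shifts and turns the pose as measured when the row begins, along the tool's axes as they then stand; what a row does not reach is not made up. A row lasts 1/12 s, in which the tool goes at most 41.7 mm and 7.16 degrees, less where a joint would pass 70% of its speed; a pose out of reach is approached as far as the arm can. A call with a gripper value outside its range is refused whole. The fingers move at their own pace and stop on an object; the grip force is fixed at half the most. Time passes only in rows, so rows that do not move let the fingers close. It gives the time, the measured TCP pose, the force and the opening at its end, in the units of the state.
- telemetry.get_state(): the state, without advancing time (a new reading comes with each control period).
- cams.grab_frame(name): name is "side" or "top" or "wrist"; returns (picture, depth): 480x640x3 uint8, red, green, blue; 480x640 float32, mm along the optical axis (not along the pixel's ray), 0 where there is no reading.
- cams.camera_model(name): a dict with "fx", "fy", "cx", "cy" (pixels), "rvec" (rotation vector, rad) and "tvec" (3), from world to camera coordinates, as OpenCV has them. Camera axes: x right, y down, z forward; pixel columns grow to the right and rows downward; lengths in mm; the calibration is good to about 2 mm. A picture is of the moment at which its call begins: read the wrist's pose just before it. camera_model takes no time and is no camera call; for the wrist camera it gives the pose at the moment of the call.
- workorder.finish_job(): hands the job in, once; it reports no verdict.
The state is a dict: "clock": time; "q": joint angles; "joint_velocities": joint speeds; "joint_efforts": joint torques, N m; "eef_pos": TCP position; "tcp_rot": TCP orientation; "wrist_force": force on the tool from outside, world axes, zero at the start; "wrist_torque": the same for the moment, N m; "gripper_width": finger opening in mm.
Only numpy, scipy, OpenCV 4.12 (cv2) and the standard library are available. Lean on these libraries where they do the work, as an engineer would, in place of code of your own. Each camera call takes 0.05 s, during which the arm holds its last target.

## Working session

There is one attempt and no reset: what is moved stays moved. The work goes in short steps, Python scripts to look and compute and a tool call to move; the robot and the scene stay as the last step left them, time stands still between calls to the robot, and variables do not carry over. Pictures are saved under pics/ and viewed, and the job is handed in when it is done.

Besides the shell and the picture viewer there is one more tool, called after "Request:" as a command line: name --argument value ..., lists and objects as JSON in quotes. send_rows: Moves the arm, as the interface text tells. Its arguments: {"type":"object","properties":{"rows":{"type":"array"}},"required":["rows"]}

```bash
mkdir -p pics; cat > h.py <<'E'
import numpy as np, cv2
from workcell import telemetry, cams, workorder
def shot(name, tag):
    m=cams.camera_model(name)
    im,d=cams.grab_frame(name)
    np.savez(f'pics/{tag}.npz',d=d,im=im,**{k:np.array(v) for k,v in m.items()})
    cv2.imwrite(f'pics/{tag}.png',im[:,:,::-1])
    return im,d,m
def load(tag):
    z=np.load(f'pics/{tag}.npz'); return z['im'],z['d'],{k:z[k] for k in('fx','fy','cx','cy','rvec','tvec')}
def world(m,d):
    R=cv2.Rodrigues(np.array(m['rvec'],float))[0];t=np.array(m['tvec'],float).ravel()
    v,u=np.mgrid[:480,:640]
    P=np.stack([(u-m['cx'])/m['fx']*d,(v-m['cy'])/m['fy']*d,d],-1)
    return (P-t)@R
def px(m,p):
    return cv2.projectPoints(np.array(p,float).reshape(-1,3),np.array(m['rvec'],float),np.array(m['tvec'],float),np.array([[m['fx'],0,m['cx']],[0,m['fy'],m['cy']],[0,0,1.]]),None)[0].reshape(-1,2)
E
python3 - <<'E'
from h import *
for n in('side','top','wrist'): shot(n,n+'0')
s=telemetry.get_state()
print(s['clock'],s['eef_pos'],s['tcp_rot'],s['gripper_width'])
E
```

```text
0.15 [208.16377079 589.00013186 403.78932126] [[-9.42843167e-01  3.33235961e-01 -7.46341838e-04]
 [ 3.33236750e-01  9.42841859e-01 -1.58050984e-03]
 [ 1.76999611e-04 -1.73888143e-03 -9.99998472e-01]] 85.11945112923249
```

View pics/top0.png

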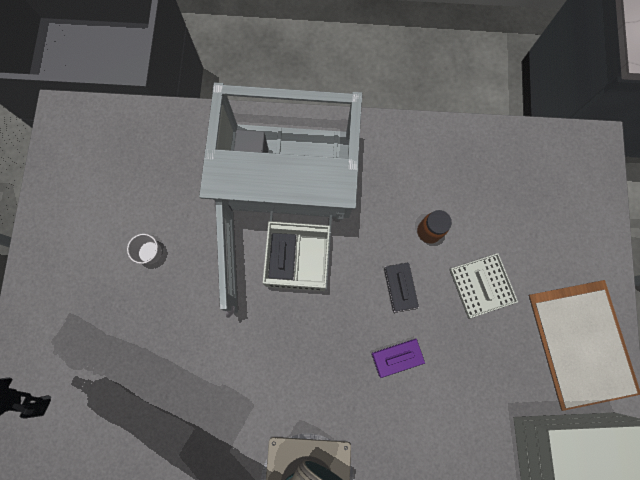

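View pics/side0.png

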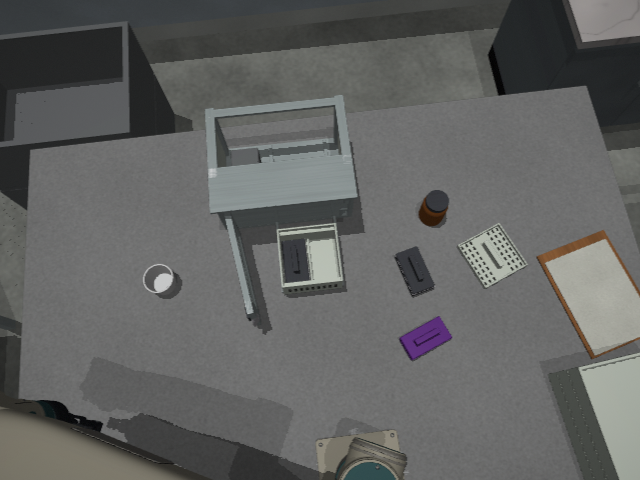

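View pics/wrist0.png

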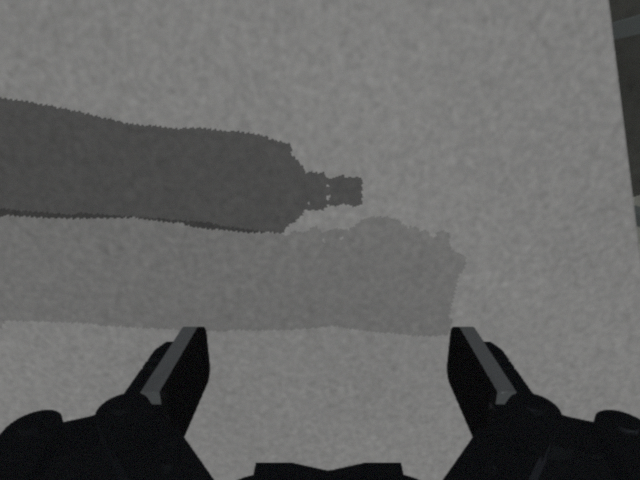

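The top picture shows tin_a at (401,287), the upper tray at (484,286), the white tray at (298,255) with tin_b on the left, the open door from (222,200) to (228,310), the jar at (434,228), the cup at (145,249), and the purple decoy at (399,358). Next I'll measure these.

```bash
python3 - <<'E'
from h import *
for c in('top','side'):
    im,d,m=load(c+'0'); W=world(m,d)
    R=cv2.Rodrigues(m['rvec'])[0]; print(c,'cam at',-R.T@m['tvec'].ravel(), m['fx'])
    x,y,z=W[...,0],W[...,1],W[...,2]
    def blob(mask,name,win):
        mm=np.zeros_like(mask); a,b,e,f=win; mm[b:f,a:e]=mask[b:f,a:e]
        P=W[mm]
        if len(P)<5: print(name,'few');return
        r=cv2.minAreaRect(P[:,:2].astype(np.float32)); print(c,name,len(P),'c',np.round(r[0],1),'size',np.round(r[1],1),'ang',round(r[2],2),'mean',P.mean(0).round(1), 'z',np.percentile(P[:,2],[5,50,95]).round(1))
    if c=='top':
        w=dict(tin=(375,255,425,320),up=(445,245,525,325),tray=(255,215,340,300),hood=(190,140,370,215),door=(210,195,245,320),jar=(410,200,460,250),cup=(120,225,170,275))
    else:
        w=dict(tin=(385,240,445,300),up=(450,215,535,295),tray=(268,215,350,300),hood=(195,150,370,220),door=(222,205,262,325),jar=(415,185,455,230),cup=(135,255,185,300))
    ok=d>0
    blob(ok&(z>25)&(z<42),'tinbody',w['tin'])
    blob(ok&(z>50)&(z<66),'tinrib',w['tin'])
    blob(ok&(z>10)&(z<24),'uprim',w['up'])
    blob(ok&(z>28)&(z<40),'uprib',w['up'])
    blob(ok&(z>93)&(z<106),'traytop',w['tray'])
    blob(ok&(z>75)&(z<90),'tin_b_rib',w['tray'])
    blob(ok&(z>215)&(z<235),'hood',w['hood'])
    blob(ok&(z>170)&(z<190),'door',w['door'])
    blob(ok&(z>30)&(z<120),'jar',w['jar'])
    blob(ok&(z>50)&(z<70),'cup',w['cup'])
E
```

```text
top cam at [ 346.09976239    4.26948401 1261.68630258] 471.06963519092193
top tinbody 964 c [ 497.6 -217.2] size [121.9  65.9] ang 14.34 mean [ 495.7 -215.8   34.4] z [29.7 34.6 38.6]
top tinrib 161 c [ 497.  -216.9] size [69.7 15.2] ang 13.94 mean [ 496.6 -216.7   57.9] z [53.7 57.9 62.4]
top uprim 514 c [ 517.3 -442.4] size [138.  149.3] ang 21.24 mean [ 514.2 -438.5   15.7] z [10.3 15.9 21.9]
top uprib 179 c [ 515.6 -437.4] size [78.8 16.8] ang 23.04 mean [ 515.3 -436.7   33.2] z [29.4 33.1 37.1]
top traytop 464 c [568.6  50.1] size [176.6 186.4] ang 88.98 mean [556.5  61.3 100. ] z [ 95.2 100.2 103.7]
top tin_b_rib 707 c [571.8  46.6] size [176.2 194.2] ang 88.64 mean [562.7  69.5  84.5] z [77.7 85.2 89.1]
top hood 8040 c [731.6 105.6] size [361.  168.3] ang 89.3 mean [709.5 103.  225.3] z [222.  225.3 228.6]
top door 817 c [532.6 232.5] size [260.6  17.4] ang 8.18 mean [529.1 231.3 179.9] z [174.9 180.2 183.5]
top jar 764 c [ 655.  -292.1] size [65.4 65.5] ang 1.77 mean [ 650.1 -287.8   94.5] z [ 42.1 108.3 113.5]
top cup 223 c [553.3 463.3] size [77.8 78.6] ang 22.46 mean [554.
[... 478 characters left out ...]
 15.6] ang 20.42 mean [ 512.6 -437.2   33.2] z [28.8 33.1 38. ]
side traytop 451 c [553.2  60.1] size [156.1 161. ] ang 89.32 mean [553.9  60.1  99.1] z [ 93.8  99.2 103.8]
side tin_b_rib 682 c [566.2  42.9] size [184.5 190.5] ang 88.05 mean [559.9  67.1  83.4] z [76.8 83.9 88.6]
side hood 6866 c [729.5 105.5] size [361.  172.2] ang 88.55 mean [707.3 109.7 224.5] z [220.2 224.5 228.6]
side door 726 c [533.4 233. ] size [266.1  16.7] ang 8.15 mean [528.  231.8 179.2] z [174.2 179.3 183.7]
side jar 724 c [ 652.5 -292.1] size [65.1 66.2] ang 20.14 mean [ 646.5 -287.9   91.5] z [ 40.5 105.6 113.4]
side cup 205 c [551.7 462.8] size [77.7 77.6] ang 57.02 mean [554.6 465.4  57.6] z [51.3 58.  63. ]
```

```bash
cat > plan.py <<'E'
import sys; from h import *
from scipy.spatial.transform import Rotation as Ro
def Rt(yawy,lean=0):
    """tool y at yaw angle yawy(deg) world, tool z down; lean deg: tool z tips towards +x' (x' = yawy-90)"""
    a=np.radians(yawy); y=np.array([np.cos(a),np.sin(a),0]); f=np.array([np.sin(a),-np.cos(a),0]); l=np.radians(lean)
    z=np.sin(l)*f+np.cos(l)*np.array([0,0,-1]); return np.stack([np.cross(y,z),y,z],1)
def plan(p,R,n=None,grip=None):
    s=telemetry.get_state(); p0=np.array(s['eef_pos']);R0=np.array(s['tcp_rot'])
    rv=(Ro.from_matrix(R0).inv()*Ro.from_matrix(R)).as_rotvec()
    D=np.array(p)-p0
    N=n or int(max(np.ceil(np.linalg.norm(D)/38),np.ceil(np.degrees(np.linalg.norm(rv))/6.5),1))
    print('t',round(s['clock'],2),'from',p0.round(1),'D',D.round(1),'N',N,'F',np.round(s['wrist_force'],1),'w',round(s['gripper_width'],1))
    for k in range(N):
        Rk=R0@Ro.from_rotvec(rv*k/N).as_matrix()
        print(np.round(Rk.T@D/N/10,2).tolist(), np.round(np.degrees(rv)/N/6,2).tolist())
E
python3 - <<'E'
from plan import *
plan([470,-217,340],Rt(103.9))
E
```

```text
t 0.15 from [208.2 589.  403.8] D [ 261.8 -806.   -63.8] N 23 F [ 0.2 -0.5  0.1] w 85.1
[-2.24, -2.92, 0.28] [-0.0, -0.0, -0.24]
[-2.17, -2.98, 0.28] [-0.0, -0.0, -0.24]
[-2.09, -3.03, 0.28] [-0.0, -0.0, -0.24]
[-2.01, -3.09, 0.28] [-0.0, -0.0, -0.24]
[-1.93, -3.14, 0.28] [-0.0, -0.0, -0.24]
[-1.85, -3.18, 0.28] [-0.0, -0.0, -0.24]
[-1.77, -3.23, 0.28] [-0.0, -0.0, -0.24]
[-1.69, -3.27, 0.28] [-0.0, -0.0, -0.24]
[-1.61, -3.32, 0.28] [-0.0, -0.0, -0.24]
[-1.52, -3.36, 0.28] [-0.0, -0.0, -0.24]
[-1.44, -3.39, 0.28] [-0.0, -0.0, -0.24]
[-1.35, -3.43, 0.28] [-0.0, -0.0, -0.24]
[-1.26, -3.46, 0.28] [-0.0, -0.0, -0.24]
[-1.18, -3.49, 0.28] [-0.0, -0.0, -0.24]
[-1.09, -3.52, 0.28] [-0.0, -0.0, -0.24]
[-1.0, -3.55, 0.28] [-0.0, -0.0, -0.24]
[-0.91, -3.57, 0.28] [-0.0, -0.0, -0.24]
[-0.82, -3.59, 0.28] [-0.0, -0.0, -0.24]
[-0.73, -3.61, 0.28] [-0.0, -0.0, -0.24]
[-0.63, -3.63, 0.28] [-0.0, -0.0, -0.24]
[-0.54, -3.64, 0.28] [-0.0, -0.0, -0.24]
[-0.45, -3.66, 0.28] [-0.0, -0.0, -0.24]
[-0.36, -3.67, 0.28] [-0.0, -0.0, -0.24]
```

Request:
send_rows --rows '[{"dp":[-2.2,-2.9,0],"rotation":[0,0,-0.24],"grip":8.5},{"dp":[-2.2,-3.0,0],"rotation":[0,0,-0.24],"grip":8.5},{"dp":[-2.1,-3.0,0],"rotation":[0,0,-0.24],"grip":8.5},{"dp":[-2.0,-3.1,0],"rotation":[0,0,-0.24],"grip":8.5},{"dp":[-1.9,-3.1,0],"rotation":[0,0,-0.24],"grip":8.5},{"dp":[-1.9,-3.2,0],"rotation":[0,0,-0.24],"grip":8.5},{"dp":[-1.8,-3.2,0],"rotation":[0,0,-0.24],"grip":8.5},{"dp":[-1.7,-3.3,0],"rotation":[0,0,-0.24],"grip":8.5}]'

```text
clock: 0.82
eef_pos: [301.6, 304.6, 399.1]
tcp_rot: [[-0.993, 0.116, -0.003], [0.116, 0.993, -0.002], [0.002, -0.002, -1.0]]
wrist_force: [1.4, 0.3, 0.0]
gripper_width: 85.1
```

Request:
send_rows --rows '[{"dp":[-1.6,-3.3,0.3],"rotation":[0,0,-0.24],"grip":8.5},{"dp":[-1.5,-3.4,0.3],"rotation":[0,0,-0.24],"grip":8.5},{"dp":[-1.4,-3.4,0.3],"rotation":[0,0,-0.24],"grip":8.5},{"dp":[-1.35,-3.4,0.3],"rotation":[0,0,-0.24],"grip":8.5},{"dp":[-1.3,-3.5,0.3],"rotation":[0,0,-0.24],"grip":8.5},{"dp":[-1.2,-3.5,0.3],"rotation":[0,0,-0.24],"grip":8.5},{"dp":[-1.1,-3.5,0.3],"rotation":[0,0,-0.24],"grip":8.5},{"dp":[-1.0,-3.5,0.3],"rotation":[0,0,-0.24],"grip":8.5}]'

```text
clock: 1.48
eef_pos: [398.8, 12.6, 374.7]
tcp_rot: [[-0.995, -0.098, 0.002], [-0.098, 0.995, -0.001], [-0.002, -0.001, -1.0]]
wrist_force: [0.8, 0.1, -0.2]
gripper_width: 85.1
```

```bash
python3 - <<'E'
from plan import *
plan([470,-217,340],Rt(103.9))
E
```

```text
t 1.48 from [398.8  12.6 374.7] D [  71.2 -229.6  -34.7] N 7 F [ 0.8  0.1 -0.2] w 85.1
[-0.69, -3.36, 0.5] [-0.0, 0.0, -0.2]
[-0.62, -3.38, 0.5] [-0.0, 0.0, -0.2]
[-0.55, -3.39, 0.5] [-0.0, 0.0, -0.2]
[-0.48, -3.4, 0.5] [-0.0, 0.0, -0.2]
[-0.41, -3.41, 0.5] [-0.0, 0.0, -0.2]
[-0.34, -3.42, 0.5] [-0.0, 0.0, -0.2]
[-0.27, -3.42, 0.5] [-0.0, 0.0, -0.2]
```

Request:
send_rows --rows '[{"dp":[-0.7,-3.4,0.5],"rotation":[0,0,-0.2],"grip":8.5},{"dp":[-0.6,-3.4,0.5],"rotation":[0,0,-0.2],"grip":8.5},{"dp":[-0.55,-3.4,0.5],"rotation":[0,0,-0.2],"grip":8.5},{"dp":[-0.5,-3.4,0.5],"rotation":[0,0,-0.2],"grip":8.5},{"dp":[-0.4,-3.4,0.5],"rotation":[0,0,-0.2],"grip":8.5},{"dp":[-0.35,-3.4,0.5],"rotation":[0,0,-0.2],"grip":8.5},{"dp":[-0.3,-3.4,0.5],"rotation":[0,0,-0.2],"grip":8.5},{"dp":[0,0,0],"rotation":[0,0,0],"grip":8.5}]'

```text
clock: 2.15
eef_pos: [472.4, -235.7, 337.4]
tcp_rot: [[-0.97, -0.241, 0.005], [-0.241, 0.97, -0.003], [-0.004, -0.004, -1.0]]
wrist_force: [0.7, -0.8, -1.2]
gripper_width: 85.0
```

```bash
python3 - <<'E'
from plan import *
im,d,m=shot('wrist','w1'); W=world(m,d); z=W[...,2]; ok=d>0
R=cv2.Rodrigues(m['rvec'])[0]; print('cam',-R.T@m['tvec'].ravel(),R)
print(telemetry.get_state()['eef_pos'])
for lo,hi in((27,40),(51,64)):
    M=(ok&(z>lo)&(z<hi)).astype(np.uint8); n,l,st,c=cv2.connectedComponentsWithStats(M)
    for i in range(1,n):
        if st[i,4]>800:
            P=W[l==i]; r=cv2.minAreaRect(P[:,:2].astype(np.float32)); print(lo,st[i],np.round(r[0],1),np.round(r[1],1),round(r[2],2),P[:,2].mean().round(1))
E
```

```text
cam [ 392.64194618 -254.20716444  306.52333834] [[-0.24037371  0.97067577 -0.00300574]
 [ 0.91794821  0.22832104  0.32440805]
 [ 0.3155813   0.07522005 -0.94591246]]
[ 471.3535541  -233.61771091  337.32074818]
27 [ 330    0  211   58 9282] [ 338.8 -203.7] [ 30.7 123.6] 13.26 34.1
27 [   0  160   59  115 2837] [ 516.4 -435.7] [80.1 16.3] 21.29 32.2
27 [  300   182    97   162 12327] [ 497.8 -215.6] [121.1  65.5] 13.53 34.1
27 [ 555  301   85  116 2477] [525.1 -17.4] [ 20.8 102.7] 81.07 33.9
51 [ 337  229   24  102 2182] [ 497.8 -215.7] [69.6 14. ] 13.31 58.0
51 [ 582  320   58  102 1510] [522. -16.] [ 4.  86.3] 89.33 56.8
```

View pics/w1.png

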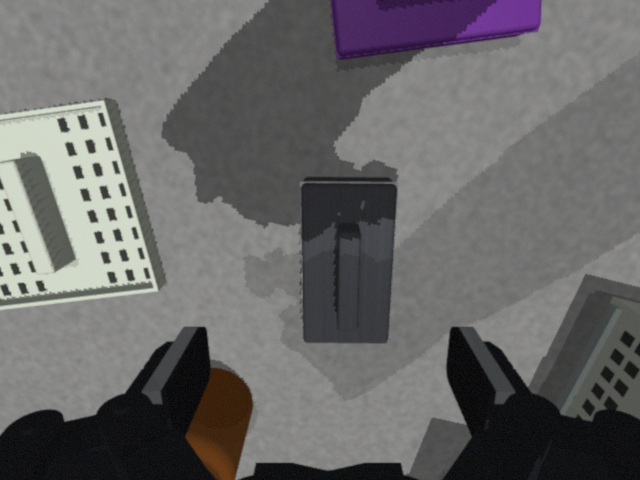

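Wrist view: the tin is centred at about (348,260) with its rib at (348,280), which measures (497.5,-216) at 13.4°. This agrees with the top camera. Descending.

```bash
python3 - <<'E'
from plan import *
plan([497.4,-216,211],Rt(103.4))
E
```

```text
t 2.2 from [ 471.4 -233.6  337.3] D [  26.    17.6 -126.3] N 4 F [-0.1 -0.1 -0.3] w 85.6
[-0.73, 0.27, 3.16] [-0.0, 0.01, 0.02]
[-0.73, 0.27, 3.16] [-0.0, 0.01, 0.02]
[-0.73, 0.28, 3.16] [-0.0, 0.01, 0.02]
[-0.73, 0.28, 3.16] [-0.0, 0.01, 0.02]
```

Request:
send_rows --rows '[{"dp":[-1.45,0.55,2],"rotation":[0,0,0.05],"grip":8.5},{"dp":[-1.45,0.55,3],"rotation":[0,0,0],"grip":8.5},{"dp":[0,0,3.4],"rotation":[0,0,0],"grip":8.5},{"dp":[0,0,2.5],"rotation":[0,0,0],"grip":5},{"dp":[0,0,0.8],"rotation":[0,0,0],"grip":4}]'

```text
clock: 2.62
eef_pos: [499.4, -214.7, 220.9]
tcp_rot: [[-0.972, -0.234, 0.01], [-0.234, 0.972, -0.003], [-0.009, -0.005, -1.0]]
wrist_force: [-1.0, 0.9, -0.3]
gripper_width: 63.6
```

```bash
python3 - <<'E'
from plan import *
plan([497.4,-216,210],Rt(103.4),1)
E
```

```text
t 2.62 from [ 499.4 -214.7  220.9] D [ -2.   -1.3 -10.9] N 1 F [-1.   0.9 -0.3] w 63.6
[0.24, -0.07, 1.09] [-0.05, 0.09, 0.02]
```

Request:
send_rows --rows '[{"dp":[0.2,-0.1,0.9],"rotation":[0,0.08,0],"grip":3},{"dp":[0,0,0],"rotation":[0,0,0],"grip":2.5},{"dp":[0,0,0],"rotation":[0,0,0],"grip":2.2}]'

```text
clock: 2.87
eef_pos: [495.9, -213.5, 210.0]
tcp_rot: [[-0.972, -0.236, -0.004], [-0.236, 0.972, -0.001], [0.004, -0.0, -1.0]]
wrist_force: [0.4, -0.1, 0.4]
gripper_width: 25.0
```

```bash
python3 - <<'E'
from plan import *
plan([497.4,-216,210],Rt(103.4),1)
E
```

```text
t 2.87 from [ 495.9 -213.5  210. ] D [ 1.5 -2.5 -0. ] N 1 F [ 0.4 -0.1  0.4] w 25.0
[-0.09, -0.28, 0.0] [-0.0, -0.04, 0.04]
```

Request:
send_rows --rows '[{"dp":[-0.1,-0.25,0.0],"rotation":[0,0,0],"grip":2.0},{"dp":[0,0,0],"rotation":[0,0,0],"grip":1},{"dp":[0,0,0],"rotation":[0,0,0],"grip":0.8},{"dp":[0,0,0],"rotation":[0,0,0],"grip":0.8}]'

```text
clock: 3.2
eef_pos: [498.8, -216.7, 214.1]
tcp_rot: [[-0.972, -0.236, 0.001], [-0.236, 0.972, -0.005], [-0.0, -0.005, -1.0]]
wrist_force: [0.6, -1.2, -2.8]
gripper_width: 12.3
```

Request:
send_rows --rows '[{"dp":[0,0,-1.0],"rotation":[0,0,0],"grip":0.8},{"dp":[0,0,-2],"rotation":[0,0,0],"grip":0.8},{"dp":[0,0,-3],"rotation":[0,0,0],"grip":0.8},{"dp":[0,0,-3],"rotation":[0,0,0],"grip":0.8},{"dp":[0,0,-3],"rotation":[0,0,0],"grip":0.8}]'

```text
clock: 3.62
eef_pos: [494.7, -214.3, 333.1]
tcp_rot: [[-0.972, -0.235, -0.014], [-0.235, 0.972, 0.005], [0.012, 0.008, -1.0]]
wrist_force: [0.7, -0.6, -1.8]
gripper_width: 12.4
```

```bash
python3 - <<'E'
from plan import *
plan([480,30,350],Rt(90))
E
```

```text
t 3.62 from [ 494.7 -214.3  333.1] D [-14.7 244.3  16.9] N 7 F [ 0.7 -0.6 -1.8] w 12.4
[-0.61, 3.44, -0.22] [0.01, -0.02, 0.32]
[-0.5, 3.46, -0.22] [0.01, -0.02, 0.32]
[-0.38, 3.48, -0.23] [0.01, -0.02, 0.32]
[-0.26, 3.49, -0.23] [0.01, -0.02, 0.32]
[-0.14, 3.49, -0.23] [0.01, -0.02, 0.32]
[-0.03, 3.5, -0.23] [0.01, -0.02, 0.32]
[0.09, 3.5, -0.24] [0.01, -0.02, 0.32]
```

Request:
send_rows --rows '[{"dp":[-0.6,3.4,-0.3],"rotation":[0,0,0.32],"grip":0.8},{"dp":[-0.5,3.4,-0.3],"rotation":[0,0,0.32],"grip":0.8},{"dp":[-0.4,3.5,-0.3],"rotation":[0,0,0.32],"grip":0.8},{"dp":[-0.25,3.5,-0.2],"rotation":[0,0,0.32],"grip":0.8},{"dp":[-0.15,3.5,-0.2],"rotation":[0,0,0.32],"grip":0.8},{"dp":[0,3.5,-0.2],"rotation":[0,0,0.32],"grip":0.8},{"dp":[0.1,2.5,-0.2],"rotation":[0,0,0.32],"grip":0.8},{"dp":[0,0,0],"rotation":[0,0,0],"grip":0.8}]'

```text
clock: 4.28
eef_pos: [484.1, 24.3, 369.1]
tcp_rot: [[-1.0, 0.018, 0.015], [0.018, 1.0, -0.006], [-0.015, -0.005, -1.0]]
wrist_force: [-0.4, 0.2, -3.2]
gripper_width: 12.8
```

```bash
python3 - <<'E'
from plan import *
im,d,m=shot('wrist','w2'); 
print(telemetry.get_state()['eef_pos'],telemetry.get_state()['tcp_rot'])
E
```

```text
[484.37078652  23.02792615 369.06774765] [[-0.99972153  0.0178885   0.01539064]
 [ 0.01777477  0.99981393 -0.00749475]
 [-0.01552184 -0.0072191  -0.99985347]]
```

View pics/w2.png

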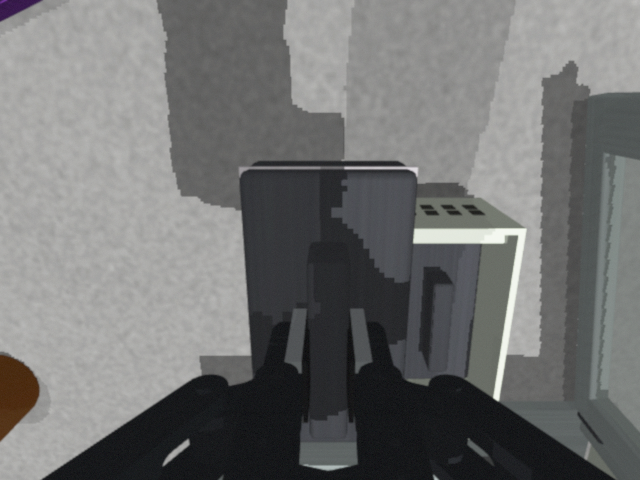

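```bash
python3 - <<'E'
from h import *
im,d,m=load('w2'); W=world(m,d); ok=d>0; z=W[...,2]
M=ok&(z>97)&(z<103); M[:, :414]=0; M[:180]=0; M[:, 535:]=0
P=W[M]; print(len(P),P.min(0),P.max(0))
r=cv2.minAreaRect(P[:,:2].astype(np.float32));print(r)
# front wall: rows ~228-245, cols 420-505
A=M.copy(); A[250:]=0; A[:,500:]=0
Q=W[A]; print('front',len(Q),np.percentile(Q[:,0],[2,50,98]),np.polyfit(Q[:,1],Q[:,0],1),Q[:,1].min(),Q[:,1].max())
A=M.copy(); A[:260]=0
Q=W[A]; print('left',len(Q),np.percentile(Q[:,1],[2,50,98]),np.polyfit(Q[:,0],Q[:,1],1),Q[:,0].min(),Q[:,0].max(),np.percentile(Q[:,2],[5,50,95]))
# tin held lid
print('tin pixel z', z[200,330],z[260,260])
Mt=ok&(abs(z-z[200,280])<6); Mt[:,:230]=0;Mt[:150]=0;Mt[:,425:]=0;Mt[380:]=0
Q=W[Mt];print('tin',len(Q),np.median(Q,0),cv2.minAreaRect(Q[:,:2].astype(np.float32)))
# per row edges
for v in (200,240,280,320):
    u=np.where(Mt[v])[0]; print(v,W[v,u[0]],W[v,u[-1]])
E
```

```text
2362 [476.78373832  75.44431993  97.00202791] [636.20377135 141.37235527 102.58017495]
((547.6825561523438, 128.6832275390625), (165.87387084960938, 63.21649932861328), 16.695159912109375)
front 722 [477.0145362  478.98300833 481.6161576 ] [1.61816525e-02 4.77441313e+02] 75.44431992529216 126.22861355552045
left 1204 [135.22642601 137.37217106 140.40659775] [-1.61320750e-02  1.46356385e+02] 497.36236371546806 636.2037713467904 [ 97.65711712 100.13013177 101.22485651]
tin pixel z 190.27861899802903 191.8988996098973
tin 23912 [451.20598762  25.59100298 190.79287478] ((470.08111572265625, 24.862197875976562), (64.7922592163086, 87.46150970458984), 88.95032501220703)
200 [437.04199241  -5.99904546 188.87017426] [438.55433674  57.5774122  187.38567684]
240 [452.04693312  -6.04979754 189.7294549 ] [453.90435787  57.17935464 187.57918587]
280 [468.3312624   -6.3188853  189.68766313] [469.18940636  56.28002364 190.18477015]
320 [486.43712921  -7.26983313 188.50673437] [487.71476928  56.67523539 188.14667491]
```

```bash
python3 - <<'E'
from h import *
im,d,m=load('top0')
cv2.imwrite('pics/tc.png',cv2.resize(im[190:310,240:360,::-1],None,fx=5,fy=5,interpolation=cv2.INTER_CUBIC))
for c in('top0','side0'):
    im,d,m=load(c);W=world(m,d);z=W[...,2]
    # hood front edge
    b=(190,140,370,215) if c=='top0' else (195,150,370,220)
    E=[]
    for u in range(b[0]+25,b[2]-20):
        col=np.where((z[b[1]:b[3],u]>217)&(z[b[1]:b[3],u]<232))[0]
        if len(col)>10: E.append(W[b[1]+col[-1],u])
    E=np.array(E);k=np.polyfit(E[:,1],E[:,0],1);k=np.polyfit(E[:,1],E[:,0],1,w=abs(E[:,0]-np.polyval(k,E[:,1]))<3)
    print(c,'hood front x at y=105',np.polyval(k,105),'yaw deg',-np.degrees(np.arctan(k[0])),len(E))
    w=(255,215,340,300) if c=='top0' else (268,215,350,300)
    M=(z>94)&(z<106);N=np.zeros_like(M);N[w[1]:w[3],w[0]:w[2]]=M[w[1]:w[3],w[0]:w[2]]
    P=W[N]; 
    print('tray x',np.percentile(P[:,0],[1,99]),'y',np.percentile(P[:,1],[1,99]))
E
```

```text
top0 hood front x at y=105 648.8128943190983 yaw deg -0.8385733073766302 135
tray x [475.44982981 634.65260507] y [-18.62624014 138.48591329]
side0 hood front x at y=105 647.2595063419409 yaw deg -0.6638783832400832 130
tray x [473.47789813 632.9696252 ] y [-18.13029531 138.2389535 ]
```

View pics/tc.png

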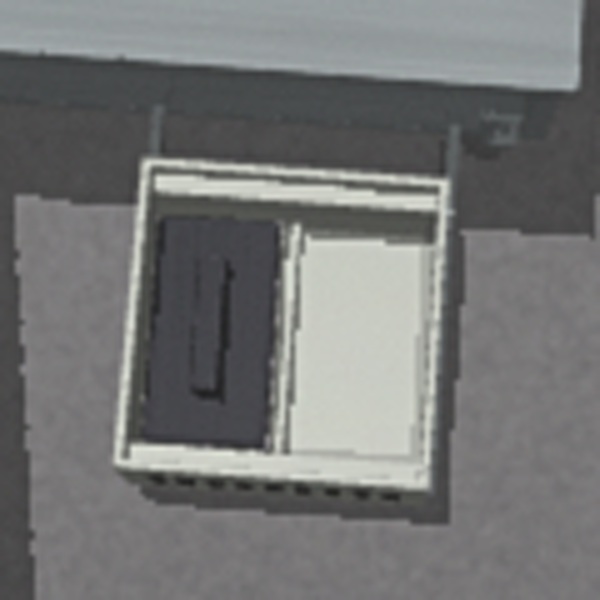

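```bash
python3 - <<'E'
from plan import *
for c in('top','side'):
    im,d,m=shot(c,c+'1');W=world(m,d);z=W[...,2]
    u,v=px(m,[430,23,190])[0].astype(int); print(c,u,v,W[v,u])
    M=(d>0)&(abs(z-190)<9);N=np.zeros_like(M);N[v-60:v+60,u-60:u+60]=M[v-60:v+60,u-60:u+60]
    Q=W[N];
    if len(Q)>20: print(len(Q),np.percentile(Q[:,0],[1,99]),np.percentile(Q[:,1],[1,99]),np.median(Q[:,2]),cv2.minAreaRect(Q[:,:2].astype(np.float32)))
    cv2.imwrite(f'pics/{c}1c.png',cv2.resize(im[v-70:v+70,u-70:u+70,::-1],None,fx=4,fy=4,interpolation=cv2.INTER_CUBIC))
plan([520,20,372],Rt(89.1))
E
```

```text
top 307 301 [393.64752943  15.287712   667.34786165]
side 328 290 [312.52588075  38.34978383 702.76425514]
t 4.43 from [484.9  20.9 368.5] D [35.1 -0.9  3.5] N 1 F [ 1.2 -0.6 -2.3] w 12.7
[-3.51, -0.02, -0.3] [-0.08, 0.15, -0.05]
```

View pics/side1c.png

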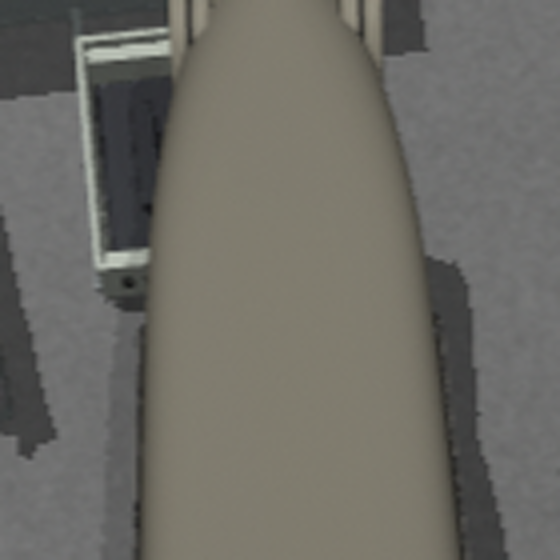

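View pics/top1c.png

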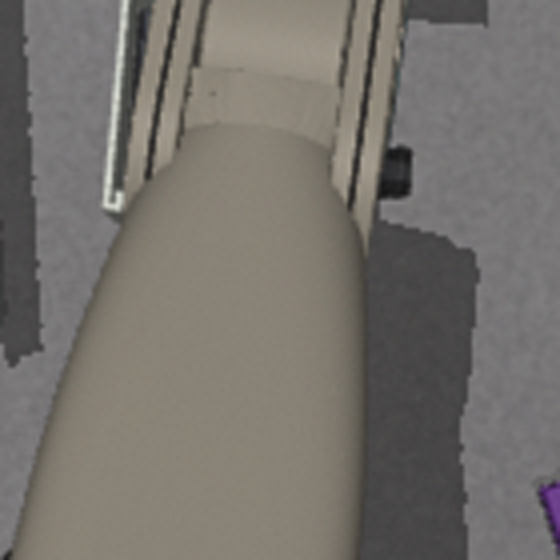

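Request:
send_rows --rows '[{"dp":[-1.8,0,-0.2],"rotation":[0,0.07,0],"grip":0.8},{"dp":[-1.7,0,0],"rotation":[0,0.07,0],"grip":0.8},{"dp":[0,0,0],"rotation":[0,0,0],"grip":0.8},{"dp":[0,0,0],"rotation":[0,0,0],"grip":0.8}]'

```text
clock: 4.77
eef_pos: [520.1, 15.9, 370.9]
tcp_rot: [[-1.0, 0.026, -0.002], [0.026, 1.0, -0.01], [0.002, -0.01, -1.0]]
wrist_force: [-0.7, 0.0, -2.0]
gripper_width: 12.6
```

```bash
python3 - <<'E'
from plan import *
s=telemetry.get_state(); m0=cams.camera_model('wrist'); print(s['eef_pos'],s['joint_velocities'])
im,d,m=shot('wrist','w3');s=telemetry.get_state();print(s['eef_pos'],s['tcp_rot'])
R=cv2.Rodrigues(m['rvec'])[0]; C=-R.T@m['tvec'].ravel()
T=np.array(s['tcp_rot']); print('cam in tool',T.T@(C-s['eef_pos']))
W=world(m,d); z=W[...,2];ok=d>0
zl=z[200,280];Mt=ok&(abs(z-zl)<7); Mt[:,:220]=0;Mt[:150]=0;Mt[:,435:]=0;Mt[330:]=0
for v in range(190,330,20):
    u=np.where(Mt[v])[0]; print(v,W[v,u[0]].round(1),W[v,u[-1]].round(1))
for u in (270,290,380,395):
    v=np.where(Mt[:,u])[0]; print('f',u,W[v[0],u].round(1))
M=ok&(z>96)&(z<104);M[:,:u]=0
P=W[M]
np.save('pics/P.npy',P)
A=P[(abs(P[:,0]-478)<6)&(P[:,1]<130)]; L=P[(abs(P[:,1]-138)<6)&(P[:,0]>490)]
print('front',len(A),np.polyfit(A[:,1]-60,A[:,0],1),np.percentile(A[:,0],[2,98]));print('left',len(L),np.polyfit(L[:,0]-555,L[:,1],1),np.percentile(L[:,1],[2,98]))
E
```

```text
[520.07024257  15.88361691 370.85191683] [-0.02697791  0.0212287   0.02384837 -0.01628041 -0.00532269 -0.0068744 ]
[520.10468228  15.80450962 370.85460225] [[-0.99966082  0.02600048 -0.00148698]
 [ 0.02601484  0.99960506 -0.01062772]
 [ 0.00121006 -0.0106628  -0.99994242]]
cam in tool [82.43755897  1.63220176 30.40402046]
190 [465.8 -14.3 192.4] [467.5  48.2 191.8]
210 [473.8 -15.3 189.8] [474.8  48.1 191.9]
230 [481.2 -15.4 190.8] [482.6  48.1 191.2]
250 [488.6 -15.  192.1] [490.1  47.5 192.1]
270 [497.  -15.5 191.4] [498.7  47.7 190.7]
290 [505.5 -16.  191.1] [507.8  47.9 189.3]
310 [513.6 -15.7 192.2] [515.7  47.1 190.8]
f 270 [458.8  -3.9 186.4]
f 290 [459.8   3.5 188.1]
f 380 [460.1  36.2 186.6]
f 395 [460.7  41.3 188.8]
front 912 [1.33440506e-02 4.78521229e+02] [476.91125738 481.37837771]
left 2070 [-1.68148795e-02  1.37296052e+02] [134.58380442 140.47843666]
```

View pics/w3.png

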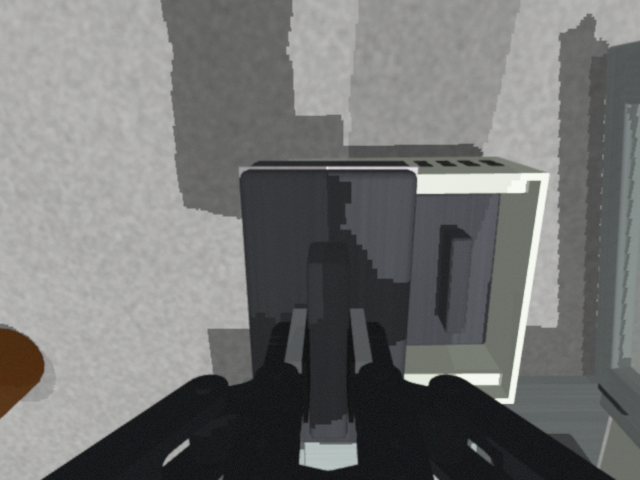

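```bash
python3 - <<'E'
from plan import *
plan([555,21.6,335],Rt(89.05))
E
```

```text
t 4.82 from [520.1  15.8 370.9] D [ 34.9   5.8 -35.9] N 2 F [ 1.1  0.3 -2. ] w 12.6
[-1.74, 0.35, 1.79] [-0.05, -0.01, -0.05]
[-1.74, 0.34, 1.79] [-0.05, -0.01, -0.05]
```

Request:
send_rows --rows '[{"dp":[-1.8,0.35,1.5],"rotation":[-0.05,0,-0.05],"grip":0.8},{"dp":[-1.7,0.35,2.0],"rotation":[-0.05,0,-0.05],"grip":0.8},{"dp":[0,0,0],"rotation":[0,0,0],"grip":0.8},{"dp":[0,0,0],"rotation":[0,0,0],"grip":0.8}]'

```text
clock: 5.15
eef_pos: [554.0, 18.7, 335.5]
tcp_rot: [[-1.0, 0.02, -0.002], [0.02, 1.0, -0.001], [0.002, -0.001, -1.0]]
wrist_force: [0.2, -0.4, -2.0]
gripper_width: 12.6
```

```bash
python3 - <<'E'
from plan import *
plan([555,21.6,270],Rt(89.05),2)
E
```

```text
t 5.15 from [554.   18.7 335.5] D [  1.    2.9 -65.5] N 2 F [ 0.2 -0.4 -2. ] w 12.6
[-0.06, 0.15, 3.27] [-0.0, -0.01, -0.02]
[-0.05, 0.15, 3.27] [-0.0, -0.01, -0.02]
```

Request:
send_rows --rows '[{"dp":[-0.1,0.3,0],"rotation":[0,0,-0.03],"grip":0.8},{"dp":[0,0,1.0],"rotation":[0,0,0],"grip":0.8},{"dp":[0,0,2.0],"rotation":[0,0,0],"grip":0.8}]'

```text
clock: 5.4
eef_pos: [555.1, 20.7, 309.5]
tcp_rot: [[-1.0, 0.018, 0.005], [0.018, 1.0, -0.002], [-0.005, -0.002, -1.0]]
wrist_force: [-0.1, -0.1, -2.2]
gripper_width: 12.4
```

```bash
python3 - <<'E'
from plan import *
plan([555,21.6,270],Rt(89.05),1)
im,d,m=shot('wrist','w4')
E
```

```text
t 5.4 from [555.1  20.7 309.5] D [ -0.1   0.9 -39.5] N 1 F [-0.1 -0.1 -2.2] w 12.4
[0.03, 0.09, 3.95] [-0.02, 0.04, -0.01]
```

View pics/w4.png

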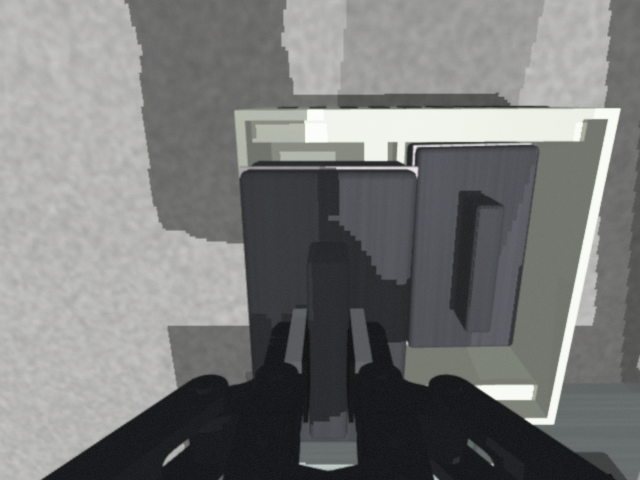

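```bash
python3 - <<'E'
from h import *
im,d,m=load('w4'); W=world(m,d); z=W[...,2];ok=d>0
M=ok&(z>97)&(z<103)
for v in (150,200,250):
    for a,b in((225,250),(560,620)):
        u=a+np.where(M[v,a:b])[0]
        if len(u): print(v,W[v,u[0]].round(1),W[v,u[-1]].round(1))
for u in (260,290,420,460,520):
    v=np.where(M[95:140,u])[0]+95
    if len(v): print('front',u,W[v[0],u].round(1),W[v[-1],u].round(1))
zl=z[250,280];print(zl)
Mt=ok&(abs(z-zl)<6)
for v in (200,250,300):
    u=np.where(Mt[v,220:440])[0]+220;print('tin',v,W[v,u[0]].round(1),W[v,u[-1]].round(1))
for u in (270,390): v=np.where(Mt[150:,u])[0]+150; print('tinf',W[v[0],u].round(1))
E
```

```text
150 [491.5 -14.7 100.3] [491.8 -10.9  98. ]
150 [494.7 136.6  97.1] [494.4 140.6 100.6]
200 [516.3 135.6  97.3] [515.8 141.1  99.7]
250 [539.7 135.7  97.2] [538.7 140.1 100.3]
front 260 [475.8  -4.   99.9] [479.7  -4.1 100.9]
front 290 [476.    8.3 100.8] [479.9   8.  100.6]
front 420 [477.   60.8 100.4] [480.5  60.8 101.1]
front 460 [477.   77.7  97.9] [480.8  77.3 100.4]
front 520 [477.4 101.1 100.6] [481.3 101.3 101.2]
131.75558096826998
tin 200 [506.4  -9.1 128.7] [507.8  54.9 127.9]
tin 250 [525.2  -8.9 130.3] [526.2  53.7 130.7]
tin 300 [546.1  -9.5 129.9] [547.9  53.9 128.8]
tinf [496.    2.3 126.9]
tinf [496.9  45.6 126.2]
```

Request:
send_rows --rows '[{"dp":[0.05,0.17,1.0],"rotation":[0,0.04,0],"grip":0.8},{"dp":[0,0,2.0],"rotation":[0,0,0],"grip":0.8},{"dp":[0,0,1.0],"rotation":[0,0,0],"grip":0.8}]'

```text
clock: 5.7
eef_pos: [551.4, 22.7, 264.6]
tcp_rot: [[-1.0, 0.018, -0.005], [0.018, 1.0, -0.001], [0.005, -0.001, -1.0]]
wrist_force: [-0.3, -0.1, -3.9]
gripper_width: 12.7
```

```bash
python3 - <<'E'
from plan import *
plan([554.6,22.4,242],Rt(89.05),1)
E
```

```text
t 5.7 from [551.4  22.7 264.6] D [  3.2  -0.3 -22.6] N 1 F [-0.3 -0.1 -3.9] w 12.7
[-0.34, -0.02, 2.26] [-0.01, -0.05, -0.02]
```

Request:
send_rows --rows '[{"dp":[-0.35,0,0],"rotation":[0,-0.05,0],"grip":0.8},{"dp":[0,0,1.0],"rotation":[0,0,0],"grip":0.8},{"dp":[0,0,0.8],"rotation":[0,0,0],"grip":0.8},{"dp":[0,0,0.3],"rotation":[0,0,0],"grip":0.8}]'

```text
clock: 6.03
eef_pos: [554.3, 22.9, 241.6]
tcp_rot: [[-1.0, 0.018, -0.001], [0.018, 1.0, -0.001], [0.001, -0.001, -1.0]]
wrist_force: [0.4, -0.3, -1.5]
gripper_width: 12.7
```

```bash
python3 - <<'E'
from plan import *
plan([554.6,22.4,239],Rt(89.05),1)
E
```

```text
t 6.03 from [554.3  22.9 241.6] D [ 0.3 -0.5 -2.6] N 1 F [ 0.4 -0.3 -1.5] w 12.7
[-0.03, -0.05, 0.26] [-0.01, -0.01, -0.01]
```

Request:
send_rows --rows '[{"dp":[0,0,0.3],"rotation":[0,0,0],"grip":0.8},{"dp":[0,0,0.2],"rotation":[0,0,0],"grip":0.8}]'

```text
clock: 6.2
eef_pos: [554.6, 22.9, 236.1]
tcp_rot: [[-1.0, 0.018, -0.001], [0.018, 1.0, -0.001], [0.001, -0.001, -1.0]]
wrist_force: [-0.3, -0.5, -1.9]
gripper_width: 12.9
```

Request:
send_rows --rows '[{"dp":[0,0,0.2],"rotation":[0,0,0],"grip":0.8},{"dp":[0,0,0.1],"rotation":[0,0,0],"grip":0.8}]'

```text
clock: 6.37
eef_pos: [556.4, 22.8, 236.1]
tcp_rot: [[-1.0, 0.018, 0.004], [0.018, 1.0, -0.001], [-0.004, -0.001, -1.0]]
wrist_force: [0.1, 0.1, -1.6]
gripper_width: 12.8
```

Request:
send_rows --rows '[{"dp":[0,0,0.2],"rotation":[0,0.04,0],"grip":0.8},{"dp":[0,0,0.1],"rotation":[0,0,0],"grip":0.8}]'

```text
clock: 6.53
eef_pos: [557.9, 22.8, 236.0]
tcp_rot: [[-1.0, 0.018, 0.003], [0.018, 1.0, -0.001], [-0.003, -0.001, -1.0]]
wrist_force: [-1.4, -0.5, 0.9]
gripper_width: 12.6
```

Request:
send_rows --rows '[{"dp":[0,0,-0.1],"rotation":[0,0,0],"grip":2.4},{"dp":[0,0,0],"rotation":[0,0,0],"grip":2.6},{"dp":[0,0,-0.5],"rotation":[0,0,0],"grip":2.8},{"dp":[0,0,-2],"rotation":[0,0,0],"grip":2.8},{"dp":[0,0,-3.5],"rotation":[0,0,0],"grip":3},{"dp":[0,0,-3.5],"rotation":[0,0,0],"grip":3}]'

```text
clock: 7.03
eef_pos: [554.4, 23.0, 327.6]
tcp_rot: [[-1.0, 0.018, -0.011], [0.018, 1.0, -0.001], [0.011, -0.001, -1.0]]
wrist_force: [1.0, -0.7, 0.3]
gripper_width: 30.0
```

```bash
python3 - <<'E'
from plan import *
im,d,m=shot('wrist','w5')
plan([500,-200,400],Rt(111))
E
```

```text
t 7.08 from [557.2  22.9 335.6] D [ -57.2 -222.9   64.4] N 7 F [1.3 0.2 3.6] w 29.9
[0.76, -3.2, -0.92] [-0.0, 0.0, -0.52]
[0.93, -3.15, -0.92] [-0.0, 0.0, -0.52]
[1.11, -3.1, -0.92] [-0.0, 0.0, -0.52]
[1.27, -3.03, -0.92] [-0.0, 0.0, -0.52]
[1.44, -2.96, -0.92] [-0.0, 0.0, -0.52]
[1.6, -2.87, -0.92] [-0.0, 0.0, -0.52]
[1.75, -2.78, -0.92] [-0.0, 0.0, -0.52]
```

View pics/w5.png

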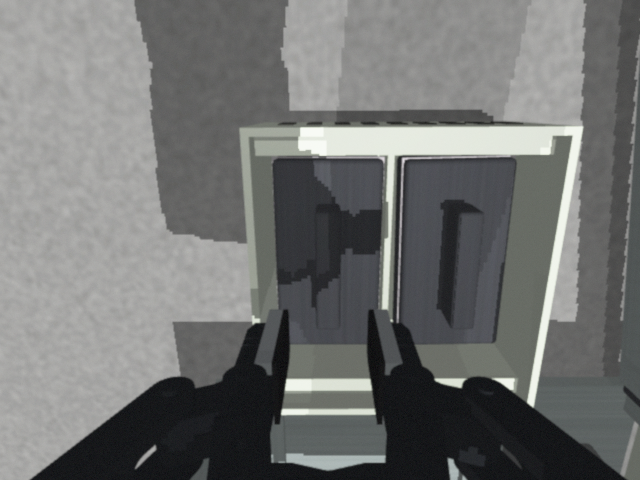

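The tin sits flat in the right cavity, at around (330,250) in the picture. Next is the upper tray.

```bash
python3 - <<'E'
from plan import *
plan([490,-433,320],Rt(111.4))
E
```

```text
t 7.08 from [557.2  22.9 335.6] D [ -67.2 -455.9  -15.6] N 13 F [1.3 0.2 3.6] w 29.9
[0.45, -3.52, 0.12] [-0.0, 0.0, -0.29]
[0.56, -3.5, 0.12] [-0.0, 0.0, -0.29]
[0.67, -3.48, 0.12] [-0.0, 0.0, -0.29]
[0.77, -3.46, 0.12] [-0.0, 0.0, -0.29]
[0.87, -3.44, 0.12] [-0.0, 0.0, -0.29]
[0.98, -3.41, 0.12] [-0.0, 0.0, -0.29]
[1.08, -3.38, 0.12] [-0.0, 0.0, -0.29]
[1.18, -3.34, 0.12] [-0.0, 0.0, -0.29]
[1.28, -3.31, 0.12] [-0.0, 0.0, -0.29]
[1.38, -3.27, 0.12] [-0.0, 0.0, -0.29]
[1.48, -3.22, 0.12] [-0.0, 0.0, -0.29]
[1.57, -3.18, 0.12] [-0.0, 0.0, -0.29]
[1.67, -3.13, 0.12] [-0.0, 0.0, -0.29]
```

Request:
send_rows --rows '[{"dp":[0.45,-3.5,-0.3],"rotation":[0,0,-0.29],"grip":5},{"dp":[0.55,-3.5,-0.3],"rotation":[0,0,-0.29],"grip":5},{"dp":[0.65,-3.5,0],"rotation":[0,0,-0.29],"grip":5},{"dp":[0.75,-3.5,0],"rotation":[0,0,-0.29],"grip":5},{"dp":[0.85,-3.4,0],"rotation":[0,0,-0.29],"grip":5},{"dp":[1.0,-3.4,0],"rotation":[0,0,-0.29],"grip":5},{"dp":[1.1,-3.4,0],"rotation":[0,0,-0.29],"grip":5},{"dp":[1.2,-3.3,0],"rotation":[0,0,-0.29],"grip":5}]'

```text
clock: 7.75
eef_pos: [522.1, -263.3, 353.1]
tcp_rot: [[-0.968, -0.249, 0.025], [-0.249, 0.968, -0.006], [-0.023, -0.012, -1.0]]
wrist_force: [1.1, -0.8, 0.2]
gripper_width: 49.8
```

Request:
send_rows --rows '[{"dp":[1.3,-3.3,0.3],"rotation":[0,0,-0.29],"grip":5},{"dp":[1.4,-3.3,0.4],"rotation":[0,0,-0.29],"grip":5},{"dp":[1.5,-3.2,0.4],"rotation":[0,0,-0.29],"grip":5},{"dp":[1.6,-2.7,0.4],"rotation":[0,0,-0.29],"grip":5},{"dp":[1.0,-1.5,0.4],"rotation":[0,0,-0.29],"grip":5},{"dp":[0,0,0],"rotation":[0,0,0],"grip":5},{"dp":[0,0,0],"rotation":[0,0,0],"grip":5}]'

```text
clock: 8.33
eef_pos: [496.6, -434.7, 336.3]
tcp_rot: [[-0.92, -0.391, 0.032], [-0.392, 0.92, -0.015], [-0.023, -0.026, -0.999]]
wrist_force: [-0.3, 0.3, -0.6]
gripper_width: 49.9
```

```bash
python3 - <<'E'
from plan import *
im,d,m=shot('wrist','w6'); W=world(m,d); z=W[...,2]; ok=d>0
M=(ok&(z>28)&(z<40)).astype(np.uint8); n,l,st,c=cv2.connectedComponentsWithStats(M)
for i in range(1,n):
    if st[i,4]>800:
        P=W[l==i]; r=cv2.minAreaRect(P[:,:2].astype(np.float32)); print(st[i],np.round(r[0],1),np.round(r[1],1),round(r[2],2),P[:,2].mean().round(1))
plan([515,-437,320],Rt(111.4))
E
```

```text
[ 313  187   24  110 2212] [ 516.5 -436.2] [79.6 14. ] 21.21 33.1
t 8.38 from [ 496.7 -434.3  336.3] D [ 18.3  -2.7 -16.3] N 1 F [-0.4 -0.4 -0.4] w 49.8
[-1.54, -0.92, 1.69] [-0.25, 0.22, 0.28]
```

View pics/w6.png

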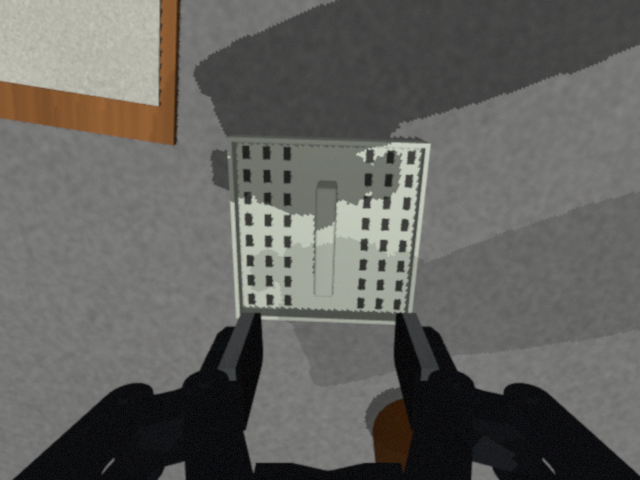

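Request:
send_rows --rows '[{"dp":[-1.4,-0.9,1.5],"rotation":[-0.25,0.25,0.28],"grip":5},{"dp":[0,0,1.5],"rotation":[0,0,0],"grip":5},{"dp":[0,0,2],"rotation":[0,0,0],"grip":4}]'

```text
clock: 8.63
eef_pos: [516.5, -436.1, 292.7]
tcp_rot: [[-0.931, -0.364, 0.004], [-0.364, 0.931, -0.008], [-0.001, -0.009, -1.0]]
wrist_force: [0.1, 0.2, 0.5]
gripper_width: 40.7
```

```bash
python3 - <<'E'
from plan import *
plan([516,-436.6,184],Rt(111.2),3)
E
```

```text
t 8.63 from [ 516.5 -436.1  292.7] D [  -0.5   -0.5 -108.7] N 3 F [0.1 0.2 0.5] w 40.7
[0.03, 0.02, 3.62] [-0.03, 0.0, 0.01]
[0.02, 0.01, 3.62] [-0.03, 0.0, 0.01]
[0.02, -0.0, 3.62] [-0.03, 0.0, 0.01]
```

Request:
send_rows --rows '[{"dp":[0,0,3.5],"rotation":[-0.09,0,0],"grip":4},{"dp":[0,0,3.5],"rotation":[0,0,0],"grip":4},{"dp":[0,0,1.5],"rotation":[0,0,0],"grip":3.5},{"dp":[0,0,0.5],"rotation":[0,0,0],"grip":3}]'

```text
clock: 8.97
eef_pos: [519.8, -429.6, 200.4]
tcp_rot: [[-0.929, -0.371, 0.003], [-0.371, 0.929, 0.002], [-0.003, 0.001, -1.0]]
wrist_force: [1.0, 0.1, 0.4]
gripper_width: 30.0
```

```bash
python3 - <<'E'
from plan import *
plan([516,-436.6,184],Rt(111.2),1)
E
```

```text
t 8.97 from [ 519.8 -429.6  200.4] D [ -3.8  -7.  -16.4] N 1 F [1.  0.1 0.4] w 30.0
[0.62, -0.51, 1.63] [0.01, 0.03, 0.09]
```

Request:
send_rows --rows '[{"dp":[0.6,-0.5,0],"rotation":[0,0,0.08],"grip":3},{"dp":[0,0,1.2],"rotation":[0,0,0],"grip":3},{"dp":[0,0,0.3],"rotation":[0,0,0],"grip":3}]'

```text
clock: 9.22
eef_pos: [517.0, -433.7, 185.4]
tcp_rot: [[-0.931, -0.365, 0.002], [-0.365, 0.931, 0.003], [-0.003, 0.002, -1.0]]
wrist_force: [-0.0, 1.7, 0.2]
gripper_width: 29.7
```

```bash
python3 - <<'E'
from plan import *
plan([516,-436.6,184],Rt(111.2),1)
E
```

```text
t 9.22 from [ 517.  -433.7  185.4] D [-1.  -2.9 -1.4] N 1 F [-0.   1.7  0.2] w 29.7
[0.2, -0.23, 0.13] [0.02, 0.03, 0.04]
```

Request:
send_rows --rows '[{"dp":[0.2,-0.25,0.1],"rotation":[0,0,0.04],"grip":2.2},{"dp":[0,0,0],"rotation":[0,0,0],"grip":1},{"dp":[0,0,0],"rotation":[0,0,0],"grip":0.8},{"dp":[0,0,0],"rotation":[0,0,0],"grip":0.8}]'

```text
clock: 9.55
eef_pos: [516.8, -438.1, 186.9]
tcp_rot: [[-0.933, -0.361, 0.005], [-0.361, 0.933, -0.001], [-0.005, -0.003, -1.0]]
wrist_force: [-1.0, -0.7, -2.1]
gripper_width: 12.4
```

Request:
send_rows --rows '[{"dp":[0,0,-1],"rotation":[0,0,0],"grip":0.8},{"dp":[0,0,-2],"rotation":[0,0,0],"grip":0.8},{"dp":[0,0,-3],"rotation":[0,0,0],"grip":0.8},{"dp":[0,0,-4],"rotation":[0,0,0],"grip":0.8},{"dp":[0,0,-4],"rotation":[0,0,0],"grip":0.8},{"dp":[0,0,-4],"rotation":[0,0,0],"grip":0.8}]'

```text
clock: 10.05
eef_pos: [512.1, -434.9, 363.4]
tcp_rot: [[-0.933, -0.36, -0.013], [-0.36, 0.933, 0.018], [0.005, 0.021, -1.0]]
wrist_force: [1.3, -0.9, -2.2]
gripper_width: 12.7
```

```bash
python3 - <<'E'
from plan import *
plan([500,20,370],Rt(89.05))
E
```

```text
t 10.05 from [ 512.1 -434.9  363.4] D [-12.1 454.9   6.6] N 12 F [ 1.3 -0.9 -2.2] w 12.7
[-1.27, 3.57, 0.01] [0.02, -0.01, 0.31]
[-1.15, 3.61, 0.01] [0.02, -0.01, 0.31]
[-1.04, 3.65, 0.0] [0.02, -0.01, 0.31]
[-0.92, 3.68, -0.0] [0.02, -0.01, 0.31]
[-0.8, 3.71, -0.01] [0.02, -0.01, 0.31]
[-0.68, 3.73, -0.01] [0.02, -0.01, 0.31]
[-0.56, 3.75, -0.02] [0.02, -0.01, 0.31]
[-0.44, 3.77, -0.02] [0.02, -0.01, 0.31]
[-0.32, 3.78, -0.03] [0.02, -0.01, 0.31]
[-0.2, 3.79, -0.04] [0.02, -0.01, 0.31]
[-0.08, 3.79, -0.04] [0.02, -0.01, 0.31]
[0.04, 3.79, -0.05] [0.02, -0.01, 0.31]
```

Request:
send_rows --rows '[{"dp":[-1.2,3.5,0],"rotation":[0,0,0.31],"grip":0.8},{"dp":[-1.1,3.6,0],"rotation":[0,0,0.31],"grip":0.8},{"dp":[-1.0,3.6,0],"rotation":[0,0,0.31],"grip":0.8},{"dp":[-0.9,3.7,0],"rotation":[0,0,0.31],"grip":0.8},{"dp":[-0.8,3.7,0],"rotation":[0,0,0.31],"grip":0.8},{"dp":[-0.7,3.7,0],"rotation":[0,0,0.31],"grip":0.8},{"dp":[-0.55,3.7,0],"rotation":[0,0,0.31],"grip":0.8},{"dp":[-0.45,3.8,0],"rotation":[0,0,0.31],"grip":0.8}]'

```text
clock: 10.72
eef_pos: [508.3, -134.2, 389.1]
tcp_rot: [[-0.996, -0.082, 0.023], [-0.082, 0.997, -0.013], [-0.022, -0.015, -1.0]]
wrist_force: [0.3, 0.9, -1.6]
gripper_width: 12.6
```

Request:
send_rows --rows '[{"dp":[-0.4,3.7,0],"rotation":[0,0,0.31],"grip":0.8},{"dp":[-0.2,3.7,0],"rotation":[0,0,0.31],"grip":0.8},{"dp":[-0.1,3.7,0],"rotation":[0,0,0.31],"grip":0.8},{"dp":[0,2.0,0],"rotation":[0,0,0.31],"grip":0.8},{"dp":[0,0,0],"rotation":[0,0,0],"grip":0.8}]'

```text
clock: 11.13
eef_pos: [506.4, 9.3, 393.1]
tcp_rot: [[-0.998, 0.05, 0.03], [0.049, 0.999, -0.01], [-0.03, -0.009, -1.0]]
wrist_force: [0.7, -0.4, -2.0]
gripper_width: 12.7
```

```bash
python3 - <<'E'
from plan import *
plan([555,60.5,350],Rt(89.05))
E
```

```text
t 11.13 from [506.4   9.3 393.1] D [ 48.6  51.2 -43.1] N 3 F [ 0.7 -0.4 -2. ] w 12.7
[-1.49, 1.8, 1.47] [-0.03, 0.1, -0.1]
[-1.53, 1.78, 1.46] [-0.03, 0.1, -0.1]
[-1.56, 1.76, 1.45] [-0.03, 0.1, -0.1]
```

```bash
python3 - <<'E'
from h import *
im,d,m=load('w5'); W=world(m,d); z=W[...,2];ok=d>0
M=ok&(z>96)&(z<104)
for v in (170,230,290):
    for a,b in((235,262),(530,590)):
        u=a+np.where(M[v,a:b])[0]
        if len(u): print(v,W[v,u[0]].round(1),W[v,u[-1]].round(1))
for u in (260,310,390,460,520):
    v=np.where(M[110:160,u])[0]+110
    if len(v): print('front',u,W[v[0],u].round(1),W[v[-1],u].round(1))
Z=ok&(z>52)&(z<63)
for a,b,n in((240,392,'a'),(392,530,'b')):
    N=np.zeros_like(Z);N[150:350,a:b]=Z[150:350,a:b];P=W[N];print(n,len(P),np.median(P[:,2]),cv2.minAreaRect(P[:,:2].astype(np.float32)))
E
```

```text
170 [498.2 -14.6 100.8] [498.6 -10.9  98.2]
170 [501.7 136.7  96.4] [501.3 141.   99.8]
230 [527.5 -15.2 100. ] [528.6 -11.5  96.5]
230 [531.5 136.9  96.3] [530.3 139.9 100.5]
290 [560.  -15.9  98.9] [560.1 -11.8  99.1]
290 [564.1 135.9  96.3] [561.8 139.1 101.7]
front 260 [479.5  -5.  100.1] [482.9  -5.  101.4]
front 310 [479.6  17.6  96.5] [483.4  17.6 100. ]
front 390 [480.2  54.2  99.6] [484.1  54.2  99.9]
front 460 [480.7  85.7 100.6] [484.3  86.4  99.3]
front 520 [481.3 113.5  99.3] [484.8 113.5 100.2]
a 16236 58.19449777956483 ((560.5567626953125, 22.089614868164062), (68.92597961425781, 127.9900894165039), 89.04686737060547)
b 17114 58.257793041872176 ((562.2665405273438, 103.06529998779297), (127.54296875, 69.989013671875), 0.26041844487190247)
```

Request:
send_rows --rows '[{"dp":[-1.5,1.8,1],"rotation":[-0.03,0.1,-0.1],"grip":0.8},{"dp":[-1.5,1.8,1],"rotation":[-0.03,0.1,-0.1],"grip":0.8},{"dp":[-1.0,1.5,1],"rotation":[-0.03,0.1,-0.1],"grip":0.8},{"dp":[0,0,0],"rotation":[0,0,0],"grip":0.8},{"dp":[0,0,0],"rotation":[0,0,0],"grip":0.8}]'

```text
clock: 11.55
eef_pos: [549.5, 60.6, 368.2]
tcp_rot: [[-1.0, 0.013, 0.005], [0.013, 1.0, -0.002], [-0.005, -0.002, -1.0]]
wrist_force: [-0.5, 0.4, -2.1]
gripper_width: 12.8
```

```bash
python3 - <<'E'
from plan import *
plan([555,60.5,330],Rt(89.05))
shot('wrist','w7')
E
```

```text
t 11.55 from [549.5  60.6 368.2] D [  5.5  -0.1 -38.2] N 2 F [-0.5  0.4 -2.1] w 12.8
[-0.27, 0.0, 1.91] [-0.01, 0.02, 0.02]
[-0.27, 0.0, 1.91] [-0.01, 0.02, 0.02]
```

View pics/w7.png

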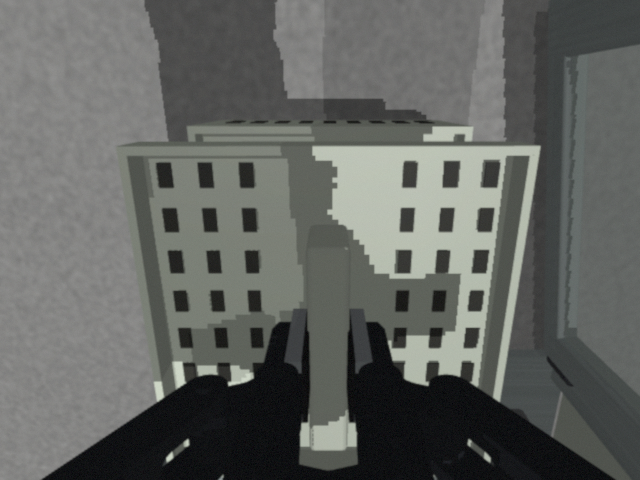

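```bash
python3 - <<'E'
from plan import *
im,d,m=load('w7'); W=world(m,d); z=W[...,2];ok=d>0
s=telemetry.get_state();print(s['eef_pos'])
M=ok&(z>95)&(z<105)
for u in (200,240,300,350,400,450,460):
    v=np.where(M[110:150,u])[0]+110
    if len(v): print('front',u,W[v[0],u].round(1),W[v[-1],u].round(1))
for v in (128,132,136):
    u=np.where(M[v])[0];print(v,W[v,u[0]].round(1),W[v,u[-1]].round(1))
# held tray rim
zr=np.nanmedian(z[148:150,200:450]); print('rim z',zr)
H=ok&(abs(z-zr)<5)
for v in (180,230,280,330):
    u=np.where(H[v,100:560])[0]+100;print('held',v,W[v,u[0]].round(1),W[v,u[-1]].round(1))
for u in (150,250,400,500):
    v=np.where(H[100:200,u])[0]+100;print('hf',W[v[0],u].round(1),W[v[-1],u].round(1))
E
```

```text
[549.37771194  60.33455337 368.18860499]
front 200 [479.2  -7.5  99. ] [482.8  -7.2 101.1]
front 240 [479.5  14.6 100. ] [483.1  14.7 101.9]
front 300 [480.   47.3  98.5] [483.7  47.2  99.6]
front 350 [480.5  74.8  96.3] [484.   74.6  99.7]
front 400 [480.9 102.4  96.7] [484.3 101.9 100.6]
front 450 [481.3 130.2  95.7] [485.3 129.4 100. ]
front 460 [481.3 135.4  96.9] [485.3 134.8 100.2]
128 [480.1 -14.4 100. ] [483.2 225.4 104.2]
132 [482.3 -14.7  99.8] [485.2 224.3 104.9]
136 [484.3 -14.6 100.8] [487.3 225.8 105. ]
rim z 199.98780419725747
held 180 [490.9  -5.4 200.2] [492.6 129.9 200.7]
held 230 [508.3  -6.  199.3] [509.6 129.5 201. ]
held 280 [526.9  -6.3 199.4] [528.6 129.9 199.7]
held 330 [546.6  -6.  200.6] [549.1 129.8 199.3]
hf [480.1   4.3 196.5] [482.9   5.4 200.3]
hf [480.6  37.1 196.4] [483.4  37.5 199.7]
hf [481.2  86.2 197.2] [484.   85.9 200.2]
hf [481.6 118.8 197.3] [484.6 118.4 199.3]
```

Request:
send_rows --rows '[{"dp":[-0.9,0.1,1],"rotation":[0,0.02,-0.03],"grip":0.8},{"dp":[0,0,2],"rotation":[0,0,0],"grip":0.8},{"dp":[0,0,2],"rotation":[0,0,0],"grip":0.8},{"dp":[0,0,0],"rotation":[0,0,0],"grip":0.8},{"dp":[0,0,0],"rotation":[0,0,0],"grip":0.8}]'

```text
clock: 12.02
eef_pos: [560.6, 56.8, 319.5]
tcp_rot: [[-1.0, 0.015, 0.01], [0.015, 1.0, -0.004], [-0.01, -0.004, -1.0]]
wrist_force: [-0.2, 0.1, -2.4]
gripper_width: 12.5
```

```bash
python3 - <<'E'
from plan import *
plan([558.7,61.2,294],Rt(89.05),1)
E
```

```text
t 12.02 from [560.6  56.8 319.5] D [ -1.9   4.4 -25.5] N 1 F [-0.2  0.1 -2.4] w 12.5
[0.22, 0.45, 2.55] [-0.04, 0.1, 0.02]
```

Request:
send_rows --rows '[{"dp":[0.2,0.45,1.2],"rotation":[-0.04,0.1,0],"grip":0.8},{"dp":[0,0.1,1.0],"rotation":[0,0,0],"grip":0.8},{"dp":[0,0,0],"rotation":[0,0,0],"grip":0.8}]'

```text
clock: 12.27
eef_pos: [559.6, 61.4, 298.0]
tcp_rot: [[-1.0, 0.017, 0.002], [0.017, 1.0, 0.001], [-0.002, 0.001, -1.0]]
wrist_force: [0.0, 0.2, -2.8]
gripper_width: 13.0
```

```bash
python3 - <<'E'
from plan import *
plan([558.7,61.2,280],Rt(89.05),1)
im,d,m=shot('wrist','w8');W=world(m,d); z=W[...,2];ok=d>0
M=ok&(z>95)&(z<105)
for u in (200,300,400):
    v=np.where(M[60:170,u])[0]+60
    if len(v): print('front',u,W[v[0],u].round(1),W[v[-1],u].round(1))
H=ok&(z>110)&(z<132)
for u in (200,300,400):
    v=np.where(H[60:200,u])[0]+60
    if len(v): print('held',u,W[v[0],u].round(1))
for v in (200,250,300):
    u=np.where(H[v,80:580])[0]+80;print('held',v,W[v,u[0]].round(1),W[v,u[-1]].round(1))
    u=np.where(M[v,:600])[0];print('tray',v,W[v,u[0]].round(1),W[v,u[-1]].round(1)) if len(u) else 0
E
```

```text
t 12.27 from [559.6  61.4 298. ] D [ -0.9  -0.2 -18. ] N 1 F [ 0.   0.2 -2.8] w 13.0
[0.09, -0.02, 1.8] [0.01, 0.02, -0.0]
front 200 [479.6  16.1 100.1] [483.5  15.8 100.8]
front 300 [480.3  54.   99.7] [483.9  53.9 100.2]
front 400 [480.9  91.9 100.3] [484.5  91.9 101.2]
held 200 [489.7  19.4 115.9]
held 300 [490.4  54.5 115.1]
held 400 [490.9  89.6 116.6]
held 200 [506.9  -3.9 129.9] [509.3 131.5 130.5]
held 250 [524.5  -4.2 130.1] [526.9 131.2 130.6]
held 300 [543.6  -4.4 130.2] [546.5 131.3 129.5]
```

View pics/w8.png

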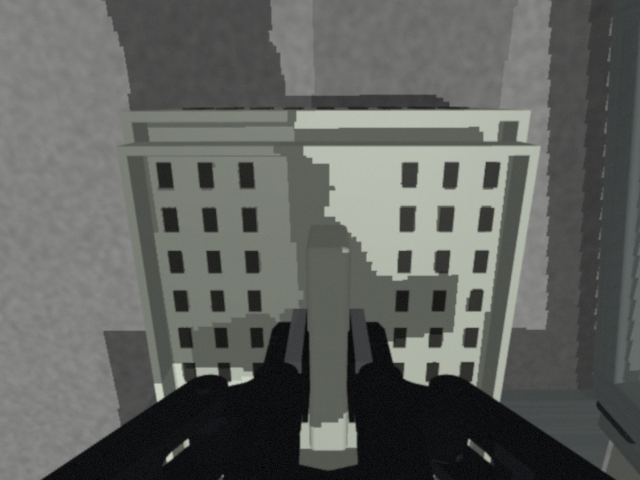

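The upper tray is centred over the opening (front gap 6 mm). Lowering it onto the seat.

Request:
send_rows --rows '[{"dp":[0,-0.05,1.0],"rotation":[0,0,0],"grip":0.8},{"dp":[0.05,0,0.8],"rotation":[0,0,0],"grip":0.8},{"dp":[0,0,0.3],"rotation":[0,0,0],"grip":0.8}]'

```text
clock: 12.57
eef_pos: [560.5, 61.1, 278.1]
tcp_rot: [[-1.0, 0.016, 0.008], [0.016, 1.0, 0.001], [-0.007, 0.001, -1.0]]
wrist_force: [-0.1, 0.3, -2.3]
gripper_width: 12.4
```

```bash
python3 - <<'E'
from plan import *
plan([559,61,270],Rt(89.05),1)
E
```

```text
t 12.57 from [560.5  61.1 278.1] D [-1.5 -0.1 -8.1] N 1 F [-0.1  0.3 -2.3] w 12.4
[0.15, -0.01, 0.8] [0.01, 0.07, 0.0]
```

Request:
send_rows --rows '[{"dp":[0.1,0,0.5],"rotation":[0,0.07,0],"grip":0.8},{"dp":[0,0,0.3],"rotation":[0,0,0],"grip":0.8}]'

```text
clock: 12.73
eef_pos: [560.6, 61.1, 271.3]
tcp_rot: [[-1.0, 0.016, 0.003], [0.016, 1.0, 0.0], [-0.003, 0.0, -1.0]]
wrist_force: [-1.6, -0.0, 20.5]
gripper_width: 12.5
```

Request:
send_rows --rows '[{"dp":[0,0,0.3],"rotation":[0,0,0],"grip":0.8},{"dp":[0,0,0.1],"rotation":[0,0,0],"grip":0.8}]'

```text
clock: 12.9
eef_pos: [563.3, 61.1, 271.9]
tcp_rot: [[-1.0, 0.016, 0.011], [0.016, 1.0, 0.0], [-0.011, 0.0, -1.0]]
wrist_force: [-1.6, 0.4, -0.4]
gripper_width: 12.9
```

Request:
send_rows --rows '[{"dp":[0,0,0],"rotation":[0,0,0],"grip":2.4},{"dp":[0,0,0],"rotation":[0,0,0],"grip":3},{"dp":[0,0,-0.5],"rotation":[0,0,0],"grip":3},{"dp":[0,0,-2],"rotation":[0,0,0],"grip":3},{"dp":[0.5,0,-3.5],"rotation":[0,0,0],"grip":3},{"dp":[1,0,-3.5],"rotation":[0,0,0],"grip":2},{"dp":[1,0,-2],"rotation":[0,0,0],"grip":1},{"dp":[0,0,0],"rotation":[0,0,0],"grip":0.5}]'

```text
clock: 13.57
eef_pos: [535.6, 61.6, 389.5]
tcp_rot: [[-1.0, 0.016, 0.005], [0.016, 1.0, 0.0], [-0.005, 0.0, -1.0]]
wrist_force: [0.5, 0.3, 0.8]
gripper_width: 5.2
```

```bash
python3 - <<'E'
from plan import *
s=telemetry.get_state();print(s['eef_pos'],s['wrist_force'])
im,d,m=shot('wrist','w9');W=world(m,d); z=W[...,2];ok=d>0
for n,lo,hi in(('wall',97,104),):
    M=ok&(z>lo)&(z<hi)
    for u in (230,300,400,480):
        v=np.where(M[60:250,u])[0]+60
        if len(v): print(n,u,[W[q,u].round(1) for q in v[[0,-1]]],len(v))
E
```

```text
[535.6260387   61.55104474 389.53672056] [0.45831739 0.28176747 0.84857107]
wall 230 [array([485.2,   4.6,  99.5]), array([497.9,   4.3, 103.6])] 13
wall 300 [array([485.9,  47.2,  99.6]), array([498.7,  47. , 103.5])] 13
wall 400 [array([486.7, 108.5,  97.1]), array([499.9, 108.1, 102.6])] 13
```

View pics/w9.png

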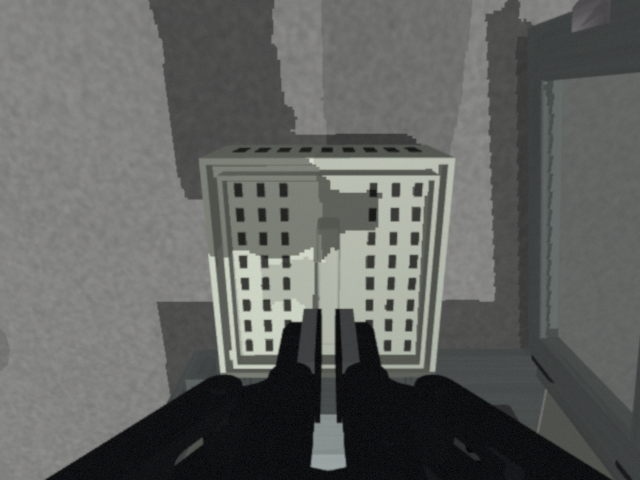

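The upper tray is seated, inside the walls with an even gap. Next I'll push the tray in from the front.

```bash
python3 - <<'E'
from plan import *
plan([440,61.5,340],Rt(89.05))
E
```

```text
t 13.62 from [536.1  61.5 388.1] D [-96.1   0.  -48.1] N 3 F [-0.1  0.3  0.1] w 4.7
[3.21, -0.05, 1.59] [0.0, 0.02, 0.0]
[3.21, -0.05, 1.59] [0.0, 0.02, 0.0]
[3.21, -0.05, 1.6] [0.0, 0.02, 0.0]
```

Request:
send_rows --rows '[{"dp":[3.2,0,0.5],"rotation":[0,0,0],"grip":0},{"dp":[3.2,0,1],"rotation":[0,0,0],"grip":0},{"dp":[3.2,0,2],"rotation":[0,0,0],"grip":0},{"dp":[0,0,3.5],"rotation":[0,0,0],"grip":0},{"dp":[0,0,3.5],"rotation":[0,0,0],"grip":0},{"dp":[0,0,3],"rotation":[0,0,0],"grip":0}]'

```text
clock: 14.12
eef_pos: [441.8, 63.0, 250.3]
tcp_rot: [[-1.0, 0.016, 0.02], [0.016, 1.0, 0.0], [-0.02, 0.001, -1.0]]
wrist_force: [0.0, 0.3, -0.5]
gripper_width: 0.3
```

```bash
python3 - <<'E'
from plan import *
plan([445,61.5,238],Rt(89.05))
E
```

```text
t 14.12 from [441.8  63.  250.3] D [  3.2  -1.5 -12.3] N 1 F [ 0.   0.3 -0.5] w 0.3
[-0.3, -0.15, 1.24] [0.01, 0.19, 0.0]
```

Request:
send_rows --rows '[{"dp":[-1.5,-0.15,1.2],"rotation":[0,0.15,0],"grip":0},{"dp":[-1.5,0,0],"rotation":[0,0,0],"grip":0},{"dp":[-1.0,0,0],"rotation":[0,0,0],"grip":0},{"dp":[-1.2,0,0],"rotation":[0,0,0],"grip":0},{"dp":[-1.5,0,0],"rotation":[0,0,0],"grip":0},{"dp":[-1.5,0,0],"rotation":[0,0,0],"grip":0},{"dp":[-1.5,0,0],"rotation":[0,0,0],"grip":0},{"dp":[-1.5,0,0],"rotation":[0,0,0],"grip":0}]'

```text
clock: 14.78
eef_pos: [542.6, 60.2, 217.0]
tcp_rot: [[-0.999, 0.015, -0.042], [0.015, 1.0, 0.002], [0.042, 0.001, -0.999]]
wrist_force: [-2.3, -0.0, 1.0]
gripper_width: 0.4
```

```bash
python3 - <<'E'
from plan import *
plan([445,61.5,238],Rt(89.05),1)
E
```

```text
t 14.78 from [542.6  60.2 217. ] D [-97.6   1.3  21. ] N 1 F [-2.3 -0.   1. ] w 0.4
[9.84, -0.02, -1.69] [0.01, -0.4, 0.02]
```

```bash
python3 - <<'E'
from plan import *
plan([415,61,212],Rt(89.05,38),8)
E
```

```text
t 14.78 from [542.6  60.2 217. ] D [-127.6    0.8   -5. ] N 8 F [-2.3 -0.   1. ] w 0.4
[1.59, -0.01, 0.13] [0.0, -0.84, 0.0]
[1.6, -0.01, -0.01] [0.0, -0.84, 0.0]
[1.59, -0.01, -0.15] [0.0, -0.84, 0.0]
[1.57, -0.02, -0.29] [0.0, -0.84, 0.0]
[1.54, -0.02, -0.43] [0.0, -0.84, 0.0]
[1.49, -0.02, -0.56] [0.0, -0.84, 0.0]
[1.44, -0.02, -0.69] [0.0, -0.84, 0.0]
[1.37, -0.02, -0.81] [0.0, -0.84, 0.0]
```

Request:
send_rows --rows '[{"dp":[2.5,0,-0.2],"rotation":[0,-0.5,0],"grip":0},{"dp":[1.6,0,0],"rotation":[0,-0.85,0],"grip":0},{"dp":[1.6,0,-0.15],"rotation":[0,-0.85,0],"grip":0},{"dp":[1.6,0,-0.3],"rotation":[0,-0.85,0],"grip":0},{"dp":[1.5,0,-0.4],"rotation":[0,-0.85,0],"grip":0},{"dp":[1.5,0,-0.6],"rotation":[0,-0.85,0],"grip":0},{"dp":[1.4,0,-0.7],"rotation":[0,-0.85,0],"grip":0},{"dp":[0.6,0,-0.4],"rotation":[0,-0.85,0],"grip":0}]'

```text
clock: 15.45
eef_pos: [427.9, 61.6, 220.0]
tcp_rot: [[-0.779, 0.016, 0.627], [0.014, 1.0, -0.009], [-0.627, 0.002, -0.779]]
wrist_force: [-0.9, -0.7, -0.9]
gripper_width: -0.0
```

```bash
python3 - <<'E'
from plan import *
s=telemetry.get_state(); T=np.array(s['tcp_rot']); print('tip',s['eef_pos']+173*T[:,2])
plan([425,61.3,204],Rt(89.05,38),2)
shot('side','s2');shot('top','t2')
E
```

```text
tip [536.44535632  59.99504542  85.25950741]
t 15.45 from [427.9  61.6 220. ] D [ -2.9  -0.3 -16. ] N 2 F [-0.9 -0.7 -0.9] w -0.0
[0.61, -0.02, 0.53] [0.01, 0.07, -0.0]
[0.61, -0.02, 0.54] [0.01, 0.07, -0.0]
```

View pics/s2.png

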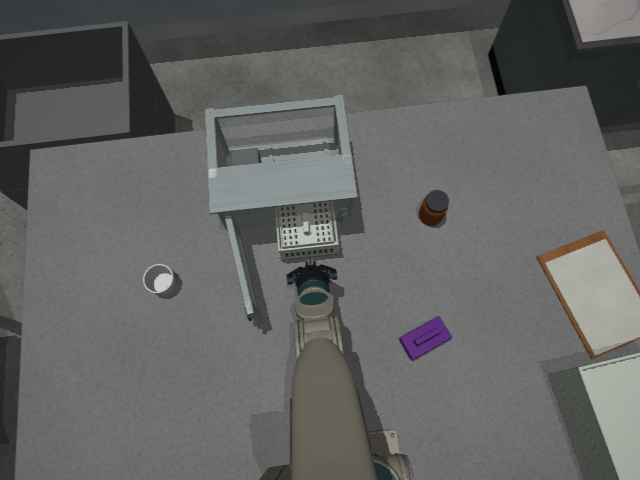

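Side view: the tray is about halfway in, and its front edge at (308,257) is clear of the gripper. The upper tray is in place. Lowering the tip, then pushing.

Request:
send_rows --rows '[{"dp":[0.6,0,0.5],"rotation":[0,0.05,0],"grip":0},{"dp":[-0.6,0,0.8],"rotation":[0,0,0],"grip":0},{"dp":[-1.0,0,0.8],"rotation":[0,0,0],"grip":0},{"dp":[-1.2,0,0.9],"rotation":[0,0,0],"grip":0}]'

```text
clock: 15.88
eef_pos: [465.7, 61.0, 207.5]
tcp_rot: [[-0.791, 0.016, 0.612], [0.014, 1.0, -0.009], [-0.612, 0.002, -0.791]]
wrist_force: [-8.0, 1.1, 2.9]
gripper_width: 0.0
```

```bash
cat > tip.py <<'E'
from plan import *
s=telemetry.get_state(); T=np.array(s['tcp_rot']); tip=s['eef_pos']+173*T[:,2]; print('t',s['clock'],'tip',tip.round(1),'z',T[:,2].round(3),'y',T[:,1].round(3),'F',np.round(s['wrist_force'],1))
E
python3 tip.py
```

```text
t 15.8833 tip [571.6  59.5  70.7] z [ 0.612 -0.009 -0.791] y [0.016 1.    0.002] F [-8.   1.1  2.9]
```

Request:
send_rows --rows '[{"dp":[-1.1,0,0.75],"rotation":[0,0,0],"grip":0},{"dp":[-1.1,0,0.75],"rotation":[0,0,0],"grip":0},{"dp":[-1.1,0,0.75],"rotation":[0,0,0],"grip":0},{"dp":[-1.1,0,0.75],"rotation":[0,0,0],"grip":0}]'

```text
clock: 16.22
eef_pos: [529.7, 60.0, 208.6]
tcp_rot: [[-0.796, 0.016, 0.605], [0.014, 1.0, -0.008], [-0.605, 0.002, -0.796]]
wrist_force: [-2.5, 0.1, -0.2]
gripper_width: -0.0
```

```bash
python3 tip.py
```

```text
t 16.2167 tip [634.3  58.6  70.8] z [ 0.605 -0.008 -0.796] y [0.016 1.    0.002] F [-2.5  0.1 -0.2]
```

Request:
send_rows --rows '[{"dp":[-0.9,0,0.7],"rotation":[0,-0.1,0],"grip":0},{"dp":[-0.9,0,0.7],"rotation":[0,-0.1,0],"grip":0},{"dp":[-0.8,0,0.7],"rotation":[0,-0.1,0],"grip":0}]'

```text
clock: 16.47
eef_pos: [570.7, 59.2, 206.2]
tcp_rot: [[-0.778, 0.016, 0.628], [0.014, 1.0, -0.008], [-0.628, 0.003, -0.779]]
wrist_force: [-1.9, 1.2, 0.1]
gripper_width: -0.1
```

```bash
python3 tip.py
```

```text
t 16.4667 tip [679.3  57.9  71.5] z [ 0.628 -0.008 -0.779] y [0.016 1.    0.003] F [-1.9  1.2  0.1]
```

Request:
send_rows --rows '[{"dp":[-0.6,0,0.5],"rotation":[0,0,0],"grip":0},{"dp":[-0.4,0,0.3],"rotation":[0,0,0],"grip":0}]'

```text
clock: 16.63
eef_pos: [582.9, 59.0, 203.6]
tcp_rot: [[-0.784, 0.016, 0.62], [0.014, 1.0, -0.008], [-0.62, 0.003, -0.784]]
wrist_force: [-38.8, 1.7, 21.7]
gripper_width: 0.1
```

Request:
send_rows --rows '[{"dp":[-0.3,0,0.2],"rotation":[0,0,0],"grip":0}]'

```text
clock: 16.72
eef_pos: [583.8, 59.1, 201.8]
tcp_rot: [[-0.79, 0.016, 0.613], [0.014, 1.0, -0.008], [-0.613, 0.002, -0.79]]
wrist_force: [-21.1, 0.6, 14.5]
gripper_width: 0.0
```

```bash
python3 tip.py
```

```text
t 16.7167 tip [689.9  57.7  65.1] z [ 0.613 -0.008 -0.79 ] y [0.016 1.    0.002] F [-21.1   0.6  14.5]
```

Request:
send_rows --rows '[{"dp":[0.4,0,-0.3],"rotation":[0,0,0],"grip":0},{"dp":[1.6,0,-1.2],"rotation":[0,0,0],"grip":0},{"dp":[2.4,0,-2.0],"rotation":[0,0,0],"grip":0},{"dp":[2.4,0,-2.0],"rotation":[0,0,0],"grip":0},{"dp":[2.4,0,-2.0],"rotation":[0,0,0],"grip":0},{"dp":[2.4,0,-2.0],"rotation":[0,0,0],"grip":0}]'

```text
clock: 17.22
eef_pos: [442.7, 60.9, 210.5]
tcp_rot: [[-0.775, 0.018, 0.631], [0.015, 1.0, -0.01], [-0.631, 0.001, -0.775]]
wrist_force: [-0.1, 0.4, -0.6]
gripper_width: 0.4
```

```bash
python3 tip.py; python3 - <<'E'
from plan import *
shot('wrist','w10');shot('side','s3')
E
```

```text
t 17.2167 tip [552.   59.1  76.4] z [ 0.631 -0.01  -0.775] y [0.018 1.    0.001] F [-0.1  0.4 -0.6]
```

View pics/w10.png

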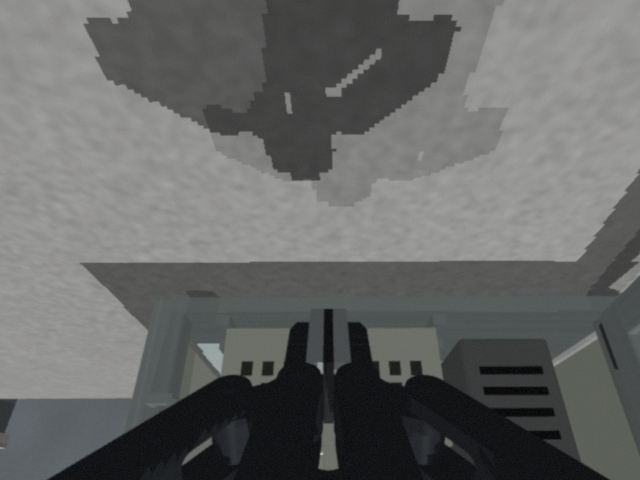

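View pics/s3.png

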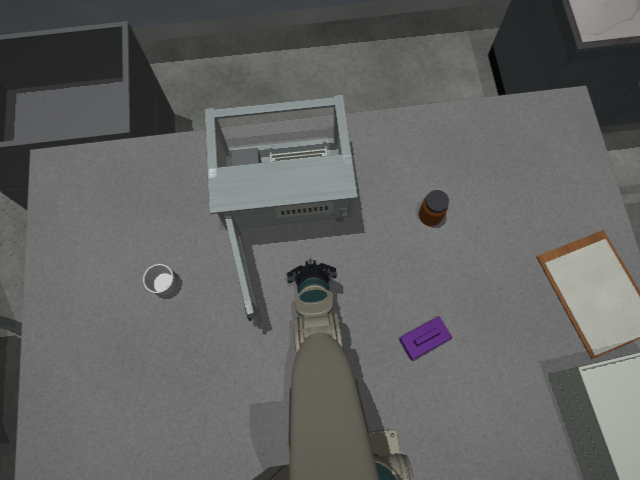

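```bash
python3 - <<'E'
from h import *
im,d,m=load('w10');W=world(m,d)
for u,v in((235,345),(260,340),(410,340),(430,345),(300,335)): print(W[v,u].round(1))
print('front frame',W[305,300].round(1),W[312,500].round(1))
im,d,m=load('s3');W=world(m,d)
for v in (205,208,211,214):print(W[v,300].round(1), end=' ')
u=[(230,225),(248,310)]
for a,b in u: print('door',W[b,a].round(1))
M=(W[...,2]>172)&(W[...,2]<188);N=np.zeros_like(M);N[210:325,222:262]=M[210:325,222:262];P=W[N];print(cv2.minAreaRect(P[:,:2].astype(np.float32)))
E
```

```text
[696.2 -10.2  32.8]
[696.1   7.9  29.3]
[696.9 118.1  30. ]
[698.2 132.5  33.4]
[538.9  51.   83.3]
front frame [686.   37.4   6.1] [688.6 184.8  12.2]
[696.7  66.8  90. ] [694.1  67.8  75. ] [693.9  69.   53.9] [693.1  70.1  33.5] door [630.6 245.1 175.5]
door [410.6 217.6 178.8]
((533.1021118164062, 232.83712768554688), (265.8286437988281, 16.439716339111328), 8.137551307678223)
```

The tray front measures x≈696.6, which is where the home position should be. Now I'll cross over the door to its outer side.

```bash
python3 - <<'E'
from plan import *
plan([430,110,385],Rt(70,25))
E
```

```text
t 17.32 from [437.4  61.1 207.7] D [ -7.4  48.9 177.3] N 5 F [-0.6 -0.6 -0.5] w 0.0
[-2.08, 0.98, -2.87] [0.34, 0.45, 0.54]
[-1.89, 0.99, -3.0] [0.34, 0.45, 0.54]
[-1.69, 0.98, -3.12] [0.34, 0.45, 0.54]
[-1.49, 0.96, -3.23] [0.34, 0.45, 0.54]
[-1.28, 0.92, -3.33] [0.34, 0.45, 0.54]
```

Request:
send_rows --rows '[{"dp":[-2.0,0.9,-2.9],"rotation":[0.34,0.45,0.54],"grip":0},{"dp":[-1.9,0.9,-3.0],"rotation":[0.34,0.45,0.54],"grip":0},{"dp":[-1.7,1.0,-3.1],"rotation":[0.34,0.45,0.54],"grip":0},{"dp":[-1.5,1.0,-3.2],"rotation":[0.34,0.45,0.54],"grip":0},{"dp":[-1.3,0.9,-3.3],"rotation":[0.34,0.45,0.54],"grip":0}]'

```text
clock: 17.73
eef_pos: [426.7, 108.0, 381.4]
tcp_rot: [[-0.855, 0.361, 0.371], [0.327, 0.933, -0.154], [-0.402, -0.011, -0.916]]
wrist_force: [0.9, 0.1, -0.5]
gripper_width: -0.2
```

```bash
python3 tip.py; python3 - <<'E'
from plan import *
plan([435,345,385],Rt(9,30))
E
```

```text
t 17.7333 tip [491.   81.3 223. ] z [ 0.371 -0.154 -0.916] y [ 0.361  0.933 -0.011] F [ 0.9  0.1 -0.5]
t 17.73 from [426.7 108.  381.4] D [  8.3 237.    3.6] N 10 F [ 0.9  0.1 -0.5] w -0.2
[0.69, 2.24, -0.37] [0.44, -0.09, 0.89]
[0.89, 2.15, -0.48] [0.44, -0.09, 0.89]
[1.08, 2.03, -0.58] [0.44, -0.09, 0.89]
[1.26, 1.89, -0.69] [0.44, -0.09, 0.89]
[1.42, 1.73, -0.78] [0.44, -0.09, 0.89]
[1.57, 1.55, -0.87] [0.44, -0.09, 0.89]
[1.7, 1.36, -0.95] [0.44, -0.09, 0.89]
[1.8, 1.15, -1.03] [0.44, -0.09, 0.89]
[1.89, 0.92, -1.09] [0.44, -0.09, 0.89]
[1.96, 0.69, -1.15] [0.44, -0.09, 0.89]
```

Request:
send_rows --rows '[{"dp":[0.7,2.2,-0.4],"rotation":[0.44,-0.09,0.9],"grip":0},{"dp":[0.9,2.1,-0.5],"rotation":[0.44,-0.09,0.9],"grip":0},{"dp":[1.1,2.0,-0.6],"rotation":[0.44,-0.09,0.9],"grip":0},{"dp":[1.3,1.9,-0.7],"rotation":[0.44,-0.09,0.9],"grip":0},{"dp":[1.4,1.7,-0.8],"rotation":[0.44,-0.09,0.9],"grip":0},{"dp":[1.6,1.5,-0.9],"rotation":[0.44,-0.09,0.9],"grip":0},{"dp":[1.7,1.4,-0.9],"rotation":[0.44,-0.09,0.9],"grip":0},{"dp":[1.8,1.1,-1.0],"rotation":[0.44,-0.09,0.9],"grip":0}]'

```text
clock: 18.4
eef_pos: [449.2, 309.0, 412.7]
tcp_rot: [[-0.245, 0.949, 0.2], [0.839, 0.311, -0.448], [-0.487, 0.058, -0.872]]
wrist_force: [0.1, -0.2, -0.2]
gripper_width: -0.0
```

```bash
python3 tip.py; python3 - <<'E'
from plan import *
plan([440,355,300],Rt(9,32))
E
```

```text
t 18.4 tip [483.8 231.5 261.9] z [ 0.2   -0.448 -0.872] y [0.949 0.311 0.058] F [ 0.1 -0.2 -0.2]
t 18.4 from [449.2 309.  412.7] D [  -9.2   46.  -112.7] N 4 F [ 0.1 -0.2 -0.2] w -0.0
[2.39, -0.02, 1.89] [0.31, -0.13, 0.26]
[2.42, -0.03, 1.86] [0.31, -0.13, 0.26]
[2.44, -0.03, 1.83] [0.31, -0.13, 0.26]
[2.46, -0.04, 1.8] [0.31, -0.13, 0.26]
```

Request:
send_rows --rows '[{"dp":[3.0,0,0.5],"rotation":[0.31,-0.13,0.26],"grip":0},{"dp":[2.6,0,1.6],"rotation":[0.31,-0.13,0.26],"grip":0},{"dp":[2.4,0,1.8],"rotation":[0.31,-0.13,0.26],"grip":0},{"dp":[2.4,0,1.8],"rotation":[0.31,-0.13,0.26],"grip":0}]'

```text
clock: 18.73
eef_pos: [446.0, 381.8, 319.1]
tcp_rot: [[-0.11, 0.989, 0.104], [0.848, 0.147, -0.509], [-0.519, 0.032, -0.854]]
wrist_force: [-0.0, -0.1, -1.3]
gripper_width: -0.2
```

```bash
cat >> plan.py <<'E'
def ptip(tip,yaw,lean,n=None):
    R=Rt(yaw,lean); plan(np.array(tip)-173*R[:,2],R,n)
E
python3 tip.py; python3 - <<'E'
from plan import *
ptip([452,262,78],9,33)
E
```

```text
t 18.7333 tip [463.9 293.7 171.3] z [ 0.104 -0.509 -0.854] y [0.989 0.147 0.032] F [-0.  -0.1 -1.3]
t 18.73 from [446.  381.8 319.1] D [ -8.7 -26.7 -96. ] N 3 F [-0.  -0.1 -1.3] w -0.2
[0.94, -0.52, 3.16] [0.07, -0.1, -0.08]
[0.97, -0.49, 3.15] [0.07, -0.1, -0.08]
[1.01, -0.46, 3.14] [0.07, -0.1, -0.08]
```

Request:
send_rows --rows '[{"dp":[1.0,-0.5,3.1],"rotation":[0.07,-0.1,-0.08],"grip":0},{"dp":[1.0,-0.5,3.1],"rotation":[0.07,-0.1,-0.08],"grip":0},{"dp":[1.0,-0.5,2.9],"rotation":[0.07,-0.1,-0.08],"grip":0}]'

```text
clock: 18.98
eef_pos: [442.6, 366.0, 223.2]
tcp_rot: [[-0.127, 0.987, 0.098], [0.833, 0.16, -0.53], [-0.539, 0.015, -0.842]]
wrist_force: [-0.0, -1.1, 0.7]
gripper_width: 0.2
```

```bash
python3 tip.py; python3 - <<'E'
from plan import *
shot('top','t4');shot('side','s4')
E
```

```text
t 18.9833 tip [459.5 274.4  77.4] z [ 0.098 -0.53  -0.842] y [0.987 0.16  0.015] F [-0.  -1.1  0.7]
```

View pics/t4.png

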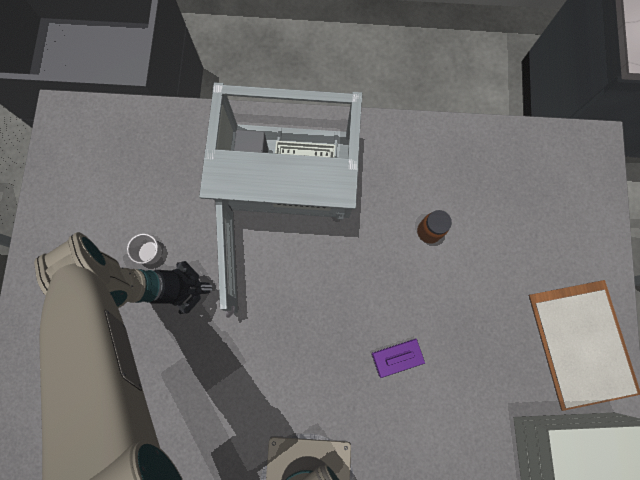

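```bash
cat > arc.py <<'E'
import sys
from plan import *
H=np.array([679,254.7]);psi=-0.9
def way(th,lean,z=76,off=9,r=225):
    e=lambda a:np.array([np.cos(np.radians(a)),np.sin(np.radians(a))])
    p=H+r*e(-90-th+psi)+(8+off)*e(180-th+psi)
    R=Rt(90-th+psi,lean); return np.r_[p,z]-173*R[:,2],R
def arc(ths,leans,off=9):
    s=telemetry.get_state(); p=np.array(s['eef_pos']);R=np.array(s['tcp_rot'])
    tip=p+173*R[:,2]; print('t',round(s['clock'],2),'tip',tip.round(1),'F',np.round(s['wrist_force'],1),'yaw',np.degrees(np.arctan2(R[1,1],R[0,1])).round(1),'lean',np.degrees(np.arccos(-R[2,2])).round(1))
    # contact estimate: door angle where face meets tip
    for th,l in zip(ths,leans):
        q,Q=way(th,l,off=off); rv=(Ro.from_matrix(R).inv()*Ro.from_matrix(Q)).as_rotvec()
        print(th,np.round(R.T@(q-p)/10,1).tolist(),np.round(np.degrees(rv)/6,2).tolist()); p,R=q,Q
E
python3 - <<'E'
from arc import *
arc([86,82,78,74,70,65],[33]*6)
E
```

```text
t 19.08 tip [455.1 270.5  74.2] F [-0.9 -0.2  0.1] yaw 9.1 lean 32.9
86 [-1.0, 0.7, 0.5] [0.57, -0.02, 0.82]
82 [-1.3, -0.7, 0.9] [-0.36, 0.0, -0.56]
78 [-1.3, -0.7, 0.9] [-0.36, 0.0, -0.56]
74 [-1.3, -0.7, 0.9] [-0.36, 0.0, -0.56]
70 [-1.3, -0.7, 0.9] [-0.36, 0.0, -0.56]
65 [-1.7, -0.9, 1.1] [-0.45, -0.0, -0.7]
```

```bash
python3 - <<'E'
from arc import *
arc([86,81,77,73,69],[33]*6)
arc([82,78,74,70],[33]*6)
E
```

```text
t 19.08 tip [455.1 270.5  74.2] F [-0.9 -0.2  0.1] yaw 9.1 lean 32.9
86 [-1.0, 0.7, 0.5] [0.57, -0.02, 0.82]
81 [-1.7, -0.9, 1.1] [-0.45, -0.0, -0.7]
77 [-1.3, -0.7, 0.9] [-0.36, 0.0, -0.56]
73 [-1.3, -0.7, 0.9] [-0.36, -0.0, -0.56]
69 [-1.3, -0.7, 0.9] [-0.36, 0.0, -0.56]
t 19.08 tip [455.1 270.5  74.2] F [-0.9 -0.2  0.1] yaw 9.1 lean 32.9
82 [-2.3, -0.2, 1.3] [0.21, -0.02, 0.27]
78 [-1.3, -0.7, 0.9] [-0.36, 0.0, -0.56]
74 [-1.3, -0.7, 0.9] [-0.36, 0.0, -0.56]
70 [-1.3, -0.7, 0.9] [-0.36, 0.0, -0.56]
```

Request:
send_rows --rows '[{"dp":[-1.2,-0.1,0.7],"rotation":[0.1,0,0.13],"grip":0},{"dp":[-1.1,-0.1,0.6],"rotation":[0.1,0,0.13],"grip":0},{"dp":[-1.3,-0.7,0.8],"rotation":[-0.36,0,-0.56],"grip":0},{"dp":[-1.3,-0.7,0.8],"rotation":[-0.36,0,-0.56],"grip":0}]'

```text
clock: 19.42
eef_pos: [438.9, 306.4, 227.1]
tcp_rot: [[-0.214, 0.965, 0.152], [0.815, 0.262, -0.516], [-0.538, 0.013, -0.843]]
wrist_force: [-0.6, 0.6, 0.1]
gripper_width: -0.0
```

```bash
python3 - <<'E'
from arc import *
arc([70,66,62,58,54],[33,33,34,34,35])
E
```

```text
t 19.42 tip [465.1 217.1  81.3] F [-0.6  0.6  0.1] yaw 15.2 lean 32.6
70 [-1.1, -1.4, 1.4] [-0.25, -0.07, -0.61]
66 [-1.3, -0.7, 0.9] [-0.36, -0.0, -0.56]
62 [-1.0, -0.7, 0.9] [-0.37, -0.17, -0.56]
58 [-1.3, -0.7, 0.9] [-0.37, 0.0, -0.55]
54 [-1.0, -0.8, 0.9] [-0.38, -0.17, -0.55]
```

Request:
send_rows --rows '[{"dp":[-1.1,-1.2,1.4],"rotation":[-0.25,0,-0.6],"grip":0},{"dp":[-1.3,-0.7,0.9],"rotation":[-0.36,0,-0.56],"grip":0},{"dp":[-1.1,-0.7,0.9],"rotation":[-0.37,-0.1,-0.56],"grip":0},{"dp":[-1.2,-0.7,0.9],"rotation":[-0.37,0,-0.55],"grip":0}]'

```text
clock: 19.75
eef_pos: [435.3, 234.6, 228.9]
tcp_rot: [[-0.426, 0.852, 0.304], [0.719, 0.523, -0.457], [-0.548, 0.024, -0.836]]
wrist_force: [-1.3, 0.4, -0.4]
gripper_width: 0.4
```

```bash
python3 - <<'E'
from arc import *
arc([56,52,48,44,40],[34,34,35,35,36])
im,d,m=shot('top','t5');shot('side','s5')
E
```

```text
t 19.75 tip [487.8 155.5  84.3] F [-1.3  0.4 -0.4] yaw 31.5 lean 33.3
56 [0.3, -1.0, 0.9] [0.05, -0.12, -0.34]
52 [-1.3, -0.7, 0.9] [-0.37, 0.0, -0.55]
48 [-1.0, -0.8, 0.9] [-0.38, -0.17, -0.55]
44 [-1.3, -0.8, 0.9] [-0.38, -0.0, -0.55]
40 [-1.0, -0.8, 0.9] [-0.39, -0.17, -0.54]
```

View pics/t5.png

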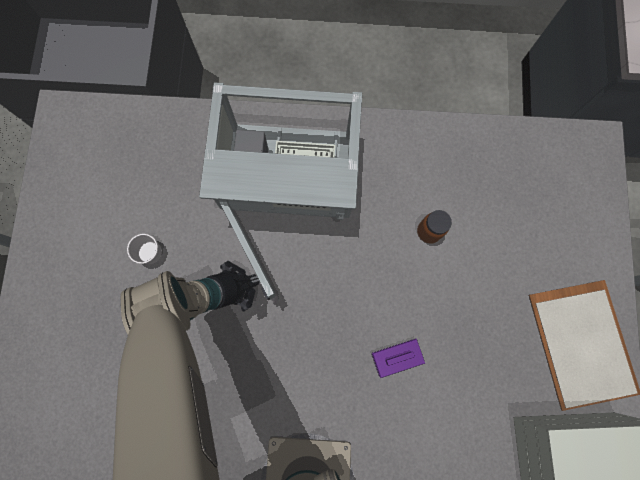

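The door is closing, now at about 60°, and the cup is clear. Continuing the arc.

Request:
send_rows --rows '[{"dp":[-0.4,-0.9,1.0],"rotation":[-0.1,-0.1,-0.4],"grip":0},{"dp":[-1.0,-0.7,0.9],"rotation":[-0.37,0,-0.55],"grip":0},{"dp":[-1.0,-0.8,0.9],"rotation":[-0.38,-0.1,-0.55],"grip":0},{"dp":[-1.2,-0.8,0.9],"rotation":[-0.38,0,-0.55],"grip":0},{"dp":[-1.0,-0.8,0.9],"rotation":[-0.39,-0.1,-0.54],"grip":0}]'

```text
clock: 20.27
eef_pos: [449.6, 160.2, 226.9]
tcp_rot: [[-0.609, 0.645, 0.462], [0.539, 0.763, -0.356], [-0.583, 0.032, -0.812]]
wrist_force: [-0.2, 0.2, -0.9]
gripper_width: -0.0
```

```bash
python3 - <<'E'
from arc import *
arc([38,34,30,26,22],[36,36,37,37,38])
E
```

```text
t 20.27 tip [529.6  98.5  86.4] F [-0.2  0.2 -0.9] yaw 49.8 lean 35.7
38 [0.6, -0.8, 0.9] [0.12, -0.05, -0.35]
34 [-1.3, -0.8, 0.9] [-0.39, 0.0, -0.54]
30 [-1.0, -0.8, 0.9] [-0.4, -0.17, -0.54]
26 [-1.3, -0.8, 1.0] [-0.4, 0.0, -0.53]
22 [-1.0, -0.8, 1.0] [-0.41, -0.17, -0.53]
```

Request:
send_rows --rows '[{"dp":[-0.2,-0.9,1.0],"rotation":[-0.1,0,-0.4],"grip":0},{"dp":[-0.9,-0.8,0.9],"rotation":[-0.39,0,-0.54],"grip":0},{"dp":[-0.9,-0.8,0.9],"rotation":[-0.4,-0.1,-0.54],"grip":0},{"dp":[-1.2,-0.8,0.9],"rotation":[-0.4,0,-0.53],"grip":0}]'

```text
clock: 20.6
eef_pos: [473.4, 105.0, 221.7]
tcp_rot: [[-0.714, 0.432, 0.551], [0.36, 0.902, -0.239], [-0.6, 0.027, -0.8]]
wrist_force: [-1.8, 0.1, -1.3]
gripper_width: 0.2
```

```bash
python3 - <<'E'
from arc import *
arc([22,18,14,10,7],[37,37,38,38,38])
E
```

```text
t 20.6 tip [568.7  63.5  83.3] F [-1.8  0.1 -1.3] yaw 64.4 lean 36.9
22 [-0.4, -0.7, 1.2] [-0.06, -0.01, -0.51]
18 [-1.3, -0.8, 1.0] [-0.4, 0.0, -0.53]
14 [-1.0, -0.8, 1.0] [-0.41, -0.17, -0.53]
10 [-1.3, -0.8, 1.0] [-0.41, -0.0, -0.53]
7 [-0.9, -0.6, 0.7] [-0.31, 0.0, -0.39]
```

Request:
send_rows --rows '[{"dp":[-0.5,-0.7,1.1],"rotation":[-0.1,0,-0.5],"grip":0},{"dp":[-1.1,-0.8,1.0],"rotation":[-0.4,0,-0.53],"grip":0},{"dp":[-1.0,-0.8,1.0],"rotation":[-0.41,-0.1,-0.53],"grip":0}]'

```text
clock: 20.85
eef_pos: [505.2, 67.0, 217.9]
tcp_rot: [[-0.761, 0.253, 0.597], [0.206, 0.967, -0.148], [-0.615, 0.011, -0.789]]
wrist_force: [0.1, -0.3, -0.3]
gripper_width: -0.0
```

```bash
python3 - <<'E'
from arc import *
arc([12,9,6,4],[38,38,38,38])
E
```

```text
t 20.85 tip [608.5  41.4  81.4] F [ 0.1 -0.3 -0.3] yaw 75.3 lean 37.9
12 [0.0, -0.3, 0.7] [-0.1, -0.01, -0.29]
9 [-0.9, -0.6, 0.7] [-0.31, -0.0, -0.39]
6 [-0.9, -0.6, 0.7] [-0.31, 0.0, -0.39]
4 [-0.6, -0.4, 0.5] [-0.21, 0.0, -0.26]
```

Request:
send_rows --rows '[{"dp":[-0.4,-0.4,0.8],"rotation":[-0.15,0,-0.3],"grip":0},{"dp":[-0.9,-0.5,0.7],"rotation":[-0.31,0,-0.39],"grip":0},{"dp":[-0.9,-0.4,0.7],"rotation":[-0.3,0,-0.39],"grip":0}]'

```text
clock: 21.1
eef_pos: [536.7, 44.9, 218.5]
tcp_rot: [[-0.779, 0.12, 0.615], [0.099, 0.993, -0.068], [-0.619, 0.008, -0.786]]
wrist_force: [-0.8, 0.7, 0.3]
gripper_width: -0.1
```

```bash
python3 - <<'E'
from arc import *
arc([4,2,0],[38,38,38])
E
```

```text
t 21.1 tip [643.1  33.2  82.6] F [-0.8  0.7  0.3] yaw 83.1 lean 38.2
4 [0.3, -0.4, 0.5] [-0.14, 0.04, -0.31]
2 [-0.6, -0.4, 0.5] [-0.21, -0.0, -0.26]
0 [-0.6, -0.4, 0.5] [-0.21, 0.0, -0.26]
```

Request:
send_rows --rows '[{"dp":[-0.4,-0.2,0.5],"rotation":[-0.15,0,-0.3],"grip":0},{"dp":[-0.5,0,0.4],"rotation":[-0.15,0,-0.26],"grip":0}]'

```text
clock: 21.27
eef_pos: [550.6, 39.3, 219.2]
tcp_rot: [[-0.786, 0.059, 0.615], [0.045, 0.998, -0.038], [-0.617, -0.002, -0.787]]
wrist_force: [-1.9, -1.0, -0.7]
gripper_width: 0.3
```

```bash
python3 tip.py
```

```text
t 21.2667 tip [657.1  32.7  83. ] z [ 0.615 -0.038 -0.787] y [ 0.059  0.998 -0.002] F [-1.9 -1.  -0.7]
```

Request:
send_rows --rows '[{"dp":[-0.4,0,0.4],"rotation":[0,0,-0.2],"grip":0}]'

```text
clock: 21.35
eef_pos: [555.8, 38.5, 219.2]
tcp_rot: [[-0.789, 0.043, 0.612], [0.026, 0.999, -0.037], [-0.613, -0.014, -0.79]]
wrist_force: [-26.4, 3.8, 19.2]
gripper_width: -0.2
```

Request:
send_rows --rows '[{"dp":[-0.4,0,0.4],"rotation":[0,0,-0.1],"grip":0}]'

```text
clock: 21.43
eef_pos: [557.5, 38.3, 217.0]
tcp_rot: [[-0.797, 0.036, 0.602], [0.018, 0.999, -0.037], [-0.603, -0.019, -0.797]]
wrist_force: [-35.2, 1.3, 17.6]
gripper_width: 0.1
```

Request:
send_rows --rows '[{"dp":[-0.3,0,0.3],"rotation":[0,0,0],"grip":0}]'

```text
clock: 21.52
eef_pos: [558.5, 38.3, 215.5]
tcp_rot: [[-0.803, 0.038, 0.595], [0.02, 0.999, -0.037], [-0.596, -0.018, -0.803]]
wrist_force: [-18.8, 1.0, 12.3]
gripper_width: -0.4
```

```bash
python3 tip.py
```

```text
t 21.5167 tip [661.4  32.   76.6] z [ 0.595 -0.037 -0.803] y [ 0.038  0.999 -0.018] F [-18.8   1.   12.3]
```

Request:
send_rows --rows '[{"dp":[-0.4,0,0.3],"rotation":[0,0,0],"grip":0},{"dp":[-0.3,0,0.2],"rotation":[0,0,0],"grip":0}]'

```text
clock: 21.68
eef_pos: [560.8, 38.5, 214.2]
tcp_rot: [[-0.813, 0.042, 0.58], [0.025, 0.999, -0.037], [-0.581, -0.016, -0.814]]
wrist_force: [-14.0, 2.2, 11.1]
gripper_width: 0.0
```

Request:
send_rows --rows '[{"dp":[0.6,0,-0.5],"rotation":[0,0,0],"grip":0},{"dp":[1.6,0,-1.2],"rotation":[0,0,0],"grip":0},{"dp":[2.2,0,-1.8],"rotation":[0,0,0],"grip":0},{"dp":[2.2,0,-1.8],"rotation":[0,0,0],"grip":0},{"dp":[2.2,0,-1.8],"rotation":[0,0,0],"grip":0},{"dp":[2.2,0,-1.8],"rotation":[0,0,0],"grip":0},{"dp":[0,0,0],"rotation":[0,0,0],"grip":0}]'

```text
clock: 22.27
eef_pos: [422.4, 45.0, 232.2]
tcp_rot: [[-0.804, 0.055, 0.592], [0.039, 0.998, -0.039], [-0.593, -0.008, -0.805]]
wrist_force: [-1.0, 0.5, -1.0]
gripper_width: 0.4
```

```bash
python3 - <<'E'
from plan import *
s=telemetry.get_state();print(s['clock'],s['eef_pos'],s['wrist_force'])
im,d,m=shot('wrist','w11');im2,d2,m2=shot('side','s6');shot('top','t6')
# predicted pixels of free edge, strike (cab frame)
a=np.radians(-0.9)
cw=lambda x,y,z:[684.6+x*np.cos(a)-y*np.sin(a),104.5+x*np.sin(a)+y*np.cos(a),z]
for n,p in(('strike',(-20,-141,100)),('edge',(-16,-128,100)),('boltend',(-8,-142,100)),('hinge',(-16,150,100))): print(n,np.round(cw(*p),1),px(m,cw(*p)).round(0),px(m2,cw(*p)).round(0))
E
```

```text
22.2667 [422.44716277  45.0196214  232.18632682] [-1.03225851  0.47061132 -0.99518087]
strike [662.4 -36.2 100. ] [[223. 428.]] [[340. 211.]]
edge [666.6 -23.2 100. ] [[244. 429.]] [[335. 210.]]
boltend [674.4 -37.4 100. ] [[226. 432.]] [[340. 207.]]
hinge [671.  254.7 100. ] [[680. 429.]] [[230. 221.]]
```

View pics/w11.png

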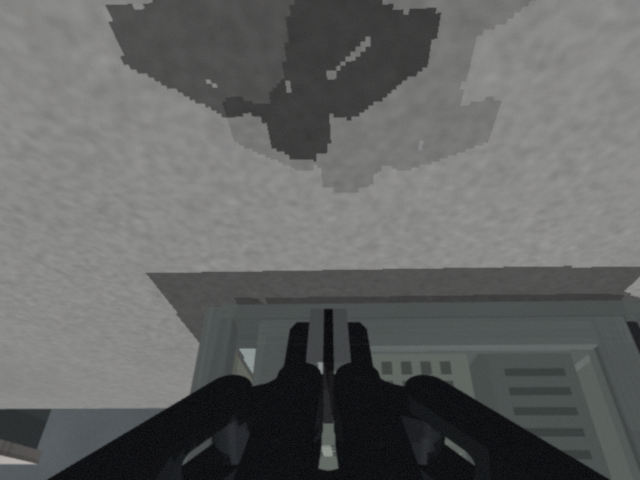

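View pics/t6.png

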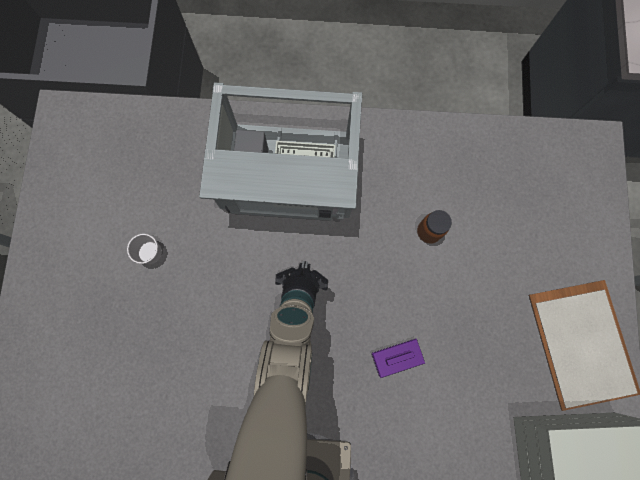

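Request:
send_rows --rows '[{"dp":[0.5,2.0,-0.5],"rotation":[0,-0.6,0],"grip":0},{"dp":[0.5,2.0,-0.5],"rotation":[0,-0.6,0],"grip":0},{"dp":[0,2.0,0],"rotation":[0,-0.6,0],"grip":0},{"dp":[0,1.0,0],"rotation":[0,-0.6,0],"grip":0},{"dp":[0,0,0],"rotation":[0,0,0],"grip":0}]'

```text
clock: 22.83
eef_pos: [430.6, 117.4, 245.1]
tcp_rot: [[-0.6, 0.063, 0.798], [0.036, 0.998, -0.052], [-0.799, -0.002, -0.601]]
wrist_force: [-0.9, 0.9, -0.6]
gripper_width: -0.3
```

```bash
python3 - <<'E'
from plan import *
im,d,m=shot('wrist','w12');W=world(m,d)
a=np.radians(-0.9)
cw=lambda x,y,z:[684.6+x*np.cos(a)-y*np.sin(a),104.5+x*np.sin(a)+y*np.cos(a),z]
for n,p in(('strike',(-20,-141,100)),('edge',(-16,-128,100)),('hinge',(-16,150,100)),('b',(-16,-60,30))): print(n,px(m,cw(*p)).round(0))
u,v=px(m,cw(-20,-141,100))[0].astype(int)
c=im[max(v-75,0):v+75,max(u-100,0):u+100,::-1]
cv2.imwrite('pics/w12c.png',cv2.resize(c,None,fx=4,fy=4,interpolation=cv2.INTER_CUBIC))
E
```

```text
strike [[112. 285.]]
edge [[135. 286.]]
hinge [[570. 281.]]
b [[244. 187.]]
```

View pics/w12.png

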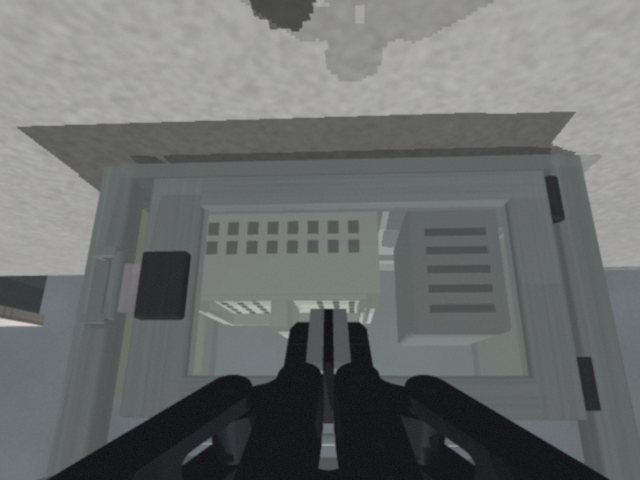

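View pics/w12c.png

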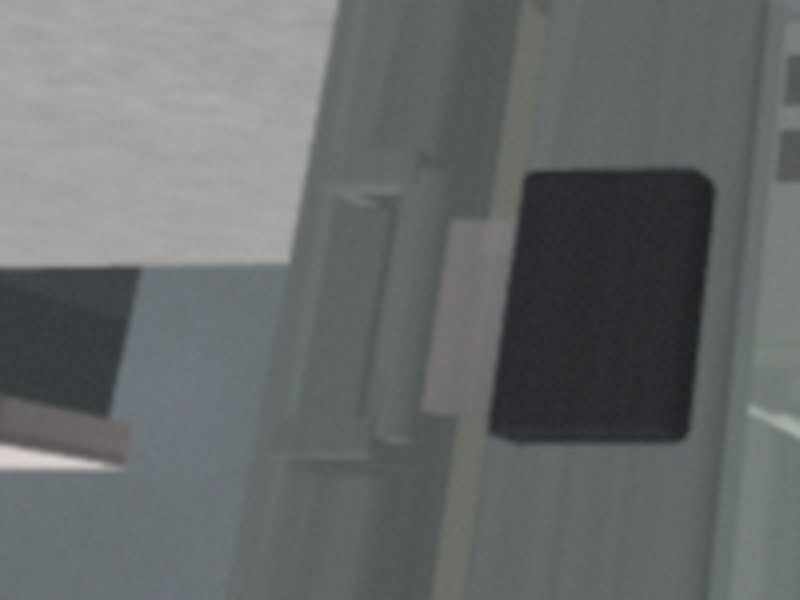

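```bash
python3 - <<'E'
from h import *
im,d,m=load('w12');W=world(m,d);a=np.radians(-0.9)
def cab(p): q=p[:2]-np.array([684.6,104.5]); c,s=np.cos(a),np.sin(a); return np.round([q[0]*c+q[1]*s,-q[0]*s+q[1]*c,p[2]],1)
print('row285',[(u,cab(W[285,u]).tolist()) for u in range(88,200,4)])
print('door', [cab(W[v,u]).tolist() for u,v in((165,220),(165,350),(300,190),(450,190),(540,230),(540,330),(160,380))])
E
```

```text
row285 [(88, [0.5, -170.6, 95.3]), (92, [-9.3, -161.4, 97.6]), (96, [-9.7, -158.3, 97.8]), (100, [-7.6, -156.8, 97.3]), (104, [-9.2, -153.1, 97.7]), (108, [-23.1, -142.0, 101.0]), (112, [-23.2, -139.3, 101.0]), (116, [-20.6, -138.1, 100.4]), (120, [-19.6, -136.1, 100.2]), (124, [-12.1, -137.6, 98.5]), (128, [-13.1, -134.3, 98.8]), (132, [-12.1, -132.1, 98.6]), (136, [-13.3, -128.8, 98.9]), (140, [-23.7, -120.7, 101.3]), (144, [-23.9, -118.0, 101.4]), (148, [-22.9, -115.9, 101.2]), (152, [-23.1, -113.2, 101.3]), (156, [-21.9, -111.1, 101.0]), (160, [-23.2, -107.9, 101.3]), (164, [-23.2, -105.3, 101.4]), (168, [-23.4, -102.6, 101.4]), (172, [-23.5, -100.0, 101.5]), (176, [-22.4, -97.9, 101.3]), (180, [-21.2, -95.8, 101.0]), (184, [-19.5, -93.9, 100.6]), (188, [-15.8, -92.7, 99.8]), (192, [-13.9, -90.8, 99.4]), (196, [-10.2, -89.5, 98.6])]
door [[-16.1, -113.6, 54.0], [-15.1, -103.2, 140.9], [-15.4, -20.9, 33.1], [-16.3, 81.6, 35.8], [-14.7, 137.6, 65.1], [-15.3, 127.3, 129.8], [-15.2, -104.0, 158.8]]
```

Wrist close-up: the door face is at cabinet x≈-16 across its whole width, so it is shut. The bolt's face is at x≈-12.5, behind the strike pin (rear at -16), and the bolt runs out behind the pin at about (120,285). Jar and cup haven't moved. Handing in.

```bash
python3 - <<'E'
from plan import *
s=telemetry.get_state();print(s['clock'],np.round(s['wrist_force'],1))
for t in('top0','t6'):
    im,d,m=load(t);W=world(m,d);z=W[...,2]
    for n,(a,b,c,e),lo in(('jar',(410,200,460,250),100),('cup',(120,225,170,275),50)):
        M=z[b:e,a:c]>lo; print(t,n,W[b:e,a:c][M].mean(0).round(1))
workorder.finish_job()
E
```

```text
22.8833 [-0.1  0.   0.4]
top0 jar [ 648.9 -286.2  138.9]
top0 cup [546.5 450.4 104.9]
t6 jar [ 647.1 -284.4  145.9]
t6 cup [543.4 442.6 122.8]
the job is handed in; nothing more can be done
```

The job is done and handed in at 22.9 s. I put tin_a in the right cavity beside tin_b, laid the upper tray on its seat, pushed the loaded tray home and shut the door until it latched.

- **Tin and upper tray:** The pictures showed tin_a flat in its cavity. The upper tray went down to the expected height and sat inside the walls with an even gap. It showed about 20 N at touch-down.
- **Tray:** Its front face measured x ≈ 696.6 mm, which is where the home position should be. It met a clear stop, with a peak of about 39 N on the fingertips.
- **Door and latch:** The door's outer face measured about -16 mm in the cabinet's frame across its width, so it is shut. The latch bolt lies behind the strike pin. The part of the bolt hidden by the pin could not be seen, so I inferred that it had sprung fully out.
- **Robot:** It was touching nothing at hand-in, with wrist force about zero.
- **Jar and cup:** They look unmoved in the pictures. A last numeric comparison of their positions was inconclusive: its mean heights (105 to 146 mm) were too high to be right. It differed by about 2 mm for the jar and 8 mm for the cup.
- **Side effect:** The white tray slid about 3.5 mm inwards while tin_a was being set down. I measured this and corrected for it before laying the upper tray.

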